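# Nip up the weeping taper plug on the bench air manifold

## Robot

A 6-joint arm with a two-finger parallel gripper is mounted at the origin on a cart in front of the work surface, level with it; the furniture and walls round the work are solid. World frame = base frame: x ahead of the robot, y to its left, z up, the work surface at z = 0. Lengths are in m, angles in rad, forces in N, time in s.
With the tool pointing down it reaches from about 0.3 to 0.775 m from the base axis. Payload 14.6 kg.
Tool frame: the origin (TCP) lies on the front face of the gripper's body, between the roots of the fingers; the fingertips stand 97 mm ahead of it and the grasp point (between the pads) lies 78 mm ahead of it; z points along the fingers, y is the direction in which the jaws open and shut (so a half turn about z gives the same grasp; the last joint's range is limited). The gripper opens to 94 mm and grips with 3 to 60 N. Pads are 16 mm wide; open, the fingers measure 119 mm over their backs; the gripper's body (75 mm by 177 mm) begins 78 mm behind the grasp point.
Start: joints at [1.214, 0.3, 1.521, -0, 1.321, -0.067], TCP at [0.157, 0.527, 0.303] pointing down, gripper open.
Joint ranges: [-3.03, 3.03], [-0.79, 2.21], [0.23, 2.52], [-1.04, 4.18], [0, 3.07], [-2.55, 2.55]. Speed limits (rad/s): [2.22, 2.22, 2.57, 3.14, 3.14, 3.14].

## Interface

Orientations are given as [roll, pitch, yaw] about the fixed x, y, z axes, in that order (R = Rz(yaw) Ry(pitch) Rx(roll)).
In Python, from station import ctrl gives the robot as it stands. The module is installed in compiled form; this text tells all that it offers.
- The arm moves only by the shell command python3 -m pendant 'ROWS' [FORCE]. ROWS is JSON, a list of rows, each an object of numbers: "rx", "ry", "rz": the turn, a rotation vector about the tool's x, y, z each as a share of 4 degrees, from -1 to 1; "tx", "ty", "tz": the shift along the tool's x, y, z each as a share of 0.04 m, from -1 to 1; "grip": the gripper command: -1 is fully open, 1 is shut, values between are in proportion. A call has 1 to 8 rows; each row shifts and turns the pose as measured when the row begins, along the tool's axes as they then stand; what a row does not reach is not made up. A row lasts 1/12 s, in which the tool goes at most 41.7 mm and 7.16 degrees, less where a joint would pass 70% of its speed; a pose out of reach is approached as far as the arm can. A call with a number of a shift or a turn outside -1 to 1 is refused whole. A call with a gripper value outside its range is refused whole. The fingers move at their own pace and stop on an object; FORCE is the grip in N (left out, the last holds). Time passes only in rows, so rows that do not move let the fingers close. It gives the time, the measured TCP pose, the force and the opening at its end, in the units of the state.
- ctrl.get_obs(): the state, without advancing time (a new reading comes with each control period).
- ctrl.camera(name): name is "scene" or "top" or "wrist"; returns a dict with "pixels" (384x512x3 uint8, blue, green, red), "fx", "fy", "cx", "cy" (pixels), "world_from_camera" (4x4, takes a point from camera to world coordinates). Camera axes: x right, y up, looking along -z (the intrinsics and any distortion apply to the point x, -y, -z); pixel columns grow to the right and rows downward; lengths in m; the calibration is good to about 2 mm. A picture is of the moment at which its call begins. There is no depth.
- ctrl.hand_in(): hands the job in, once; it reports no verdict.
The state is a dict: "time_s": time; "qpos": joint angles; "joint_vel": joint speeds; "tau": joint torques, N m; "ee_pos": TCP position; "eef_rot": TCP orientation; "force": force on the tool from outside, world axes, zero at the start; "moment": the same for the moment, N m; "grip_width": finger opening in m.
Only numpy, scipy, OpenCV 4.12 (cv2) and the standard library are available. Lean on these libraries where they do the work, as an engineer would, in place of code of your own. Each camera call takes 0.05 s, during which the arm holds its last target.

## Task

The square-head taper plug in the spare outlet of the bench air manifold weeps. Shut the red supply valve fully, then tighten the plug clockwise until it is snug (about half a newton metre on the head; past about one newton metre the port splits), let go of it, and open the valve fully again. Keep your hands off the plug while the valve is not shut, and leave the screwdriver and the two bottles where they are.

Things in the scene. Friction and masses are not known exactly. Their poses are not given: they have to be found in the camera images.
- manifold: Aluminium air manifold, block 40 (x) x 110 (y) x 40 mm on two feet, fixed to the bench; gauge and coupler look to its -x. Origin on the bench under it; block y -60 to 50, z 18 to 58 mm. Spare outlet with the plug on top at (0, -28) mm; ball valve stem at (0, 78); pipe on the block's axis (z 38, radius 9, collars 12.5 mm) to (0, 128), where it goes down into the bench.
- plug_head (a point): Centre of the brass plug's square head: 20 x 20 mm, flats square to this frame's x and y, 24 mm tall, centre 84 to 87 mm above the bench. Right-hand thread already started: clockwise from above tightens, 1.9 mm down a turn. Drag 0.04 N m until the taper bites (unseen, 0.1 to 0.5 turn from the start), then the torque rises about 1.5 N m per rad; it stays where it is left.
- plug: The brass taper plug itself (head, neck, tapered thread); origin on its axis about 57 mm below the centre of the head, axes as plug_head.
- port_mouth (a point): Centre of the top face of the steel bush (31 mm hexagon) that the plug is screwed into, 63 mm above the bench, 5 mm above the block's top. Fingertips must stay above it.
- lever (a joint): Angle of the red valve lever, rad: 0 = along the pipe, pointing to the manifold's +y (fully open, at a stop); 1.571 = across the pipe, pointing to the manifold's -x (fully shut, at a stop). It grows as the lever turns anticlockwise seen from above. Stiff, about 0.1 N m, stays where it is left.
- lever_grip (a point): Middle of the red sleeve of the valve lever: 48 mm long, 14 mm wide, 12 mm tall, 75 mm above the bench, 60 mm from the stem's axis; this frame's y points outwards along the lever.
- valve_stem (a point): Point on the vertical axis about which the lever turns, at the height of the sleeve's middle; fixed to the manifold. (Mind the fixed loft gauge, 0.4 m tall, far to the left on the bench, and the low balance left of the manifold.)
- screwdriver: Teal-handled screwdriver lying in front of the manifold, 188 mm long, handle 26 mm thick; leave it alone.
- bottle_white: Small white bottle, 27 mm across, 55 mm tall, standing behind the manifold; leave it alone.
- bottle_blue: Small blue bottle, 27 mm across, 60 mm tall, standing behind the manifold; leave it alone.
Things that resemble listed ones, but are neither listed nor needed, are in the scene too. Of the things that look like the manifold, the larger one is meant.

How it is judged:
By the outcome, as a careful person would: the job done as asked, in the order asked, and still so for the second after the job is handed in, with the robot touching nothing.
It also fails if it takes over 72 s, if anything falls off the work surface, if the arm or the gripper's body presses on something with over 40 N, if the wrist force passes 120 N, or if a joint passes its speed limit or range.

## Working session

There is one attempt and no reset: what is moved stays moved. The work goes in short steps, Python scripts to look and compute and a shell command to move; the robot and the scene stay as the last step left them, time stands still between calls to the robot, and variables do not carry over. Pictures are saved under pics/ and viewed, and the job is handed in when it is done.

```bash
mkdir -p pics
python3 - <<'E'
from station import ctrl
import cv2
o=ctrl.get_obs()
for k,v in o.items(): print(k,v)
for n in ["scene","top","wrist"]:
    c=ctrl.camera(n); cv2.imwrite(f"pics/{n}0.png",c["pixels"]); print(n,{k:(v if k!='pixels' else 0) for k,v in c.items()})
E
```

```text
time_s 0.0
qpos [ 1.21442651e+00  3.00468573e-01  1.52162749e+00  2.08462421e-06
  1.32068341e+00 -6.65663272e-02]
joint_vel [-0.00087374  0.00080959 -0.0021415   0.00041839 -0.00037392 -0.00011532]
tau [-1.77297781e-03 -5.31808054e+01 -3.52733409e+01  7.07428926e-02
  2.44711968e-02 -6.75681531e-05]
ee_pos [0.15709787 0.52691644 0.30206802]
eef_rot [-3.14040859e+00 -8.09588334e-05  2.85178860e+00]
force [ 0.74347137 -1.02750894 -0.39219507]
moment [-0.00319645 -0.01871171 -0.03380494]
grip_width 0.09401294671512549
scene {'pixels': 0, 'fx': 476.34459153704415, 'fy': 476.34459153704415, 'cx': 248.74447469498227, 'cy': 189.35240777713247, 'world_from_camera': array([[ 0.70896824,  0.45328365, -0.54027583, -0.04543912],
       [-0.70503593,  0.43710076, -0.55845077, -0.87944011],
       [-0.01698162,  0.77683773,  0.62947182,  0.73069888],
       [ 0.        ,  0.        ,  0.        ,  1.        ]])}
top {'pixels': 0, 'fx': 382.88963770759983, 'fy': 382.88963770759983, 'cx': 254.1186209502334, 'cy': 195.52290556391068, 'world_from_camera': array([[-0.04011653,  0.9783484 , -0.20303959,  0.36051568],
       [-0.99919127, -0.03983545,  0.00547254, -0.31751134],
       [-0.00273412,  0.20309492,  0.97915524,  0.95573228],
       [ 0.        ,  0.        ,  0.        ,  1.        ]])}
wrist {'pixels': 0, 'fx': 268.3549404622441, 'fy': 268.3549404622441, 'cx': 253.103366674433, 'cy': 188.9437459092607, 'world_from_camera': array([[ 0.28665669, -0.92665535, -0.24318266,  0.08649484],
       [ 0.95803257,  0.27693858,  0.07401772,  0.54889732],
       [-0.00124225, -0.25419458,  0.9671523 ,  0.3838987 ],
       [ 0.        ,  0.        ,  0.        ,  1.        ]])}
```

View pics/scene0.png

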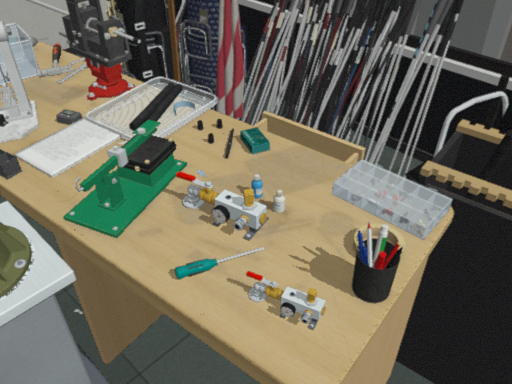

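View pics/top0.png

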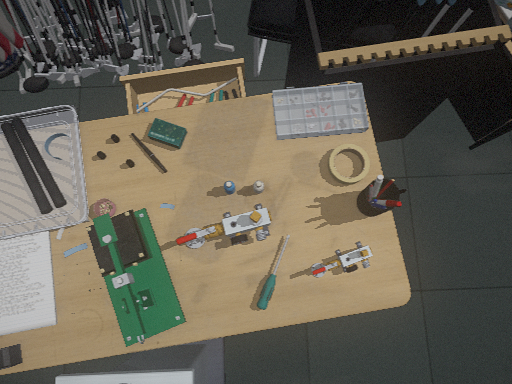

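View pics/wrist0.png

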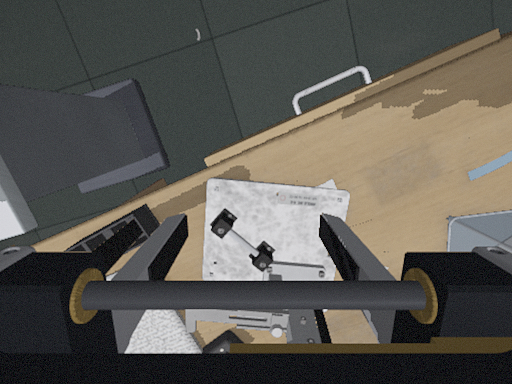

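The larger manifold is near (235,222) in the top view and (230,205) in the scene view. The smaller lookalike is at (345,260) in the top view. I'll zoom in on the larger one.

Run:
```python
import cv2
a=cv2.imread("pics/top0.png")[175:275,165:290]; cv2.imwrite("pics/topz.png",cv2.resize(a,None,fx=6,fy=6,interpolation=cv2.INTER_CUBIC))
a=cv2.imread("pics/scene0.png")[155:255,165:295]; cv2.imwrite("pics/scenez.png",cv2.resize(a,None,fx=6,fy=6,interpolation=cv2.INTER_CUBIC))
```

```text
(no output)
```

View pics/topz.png

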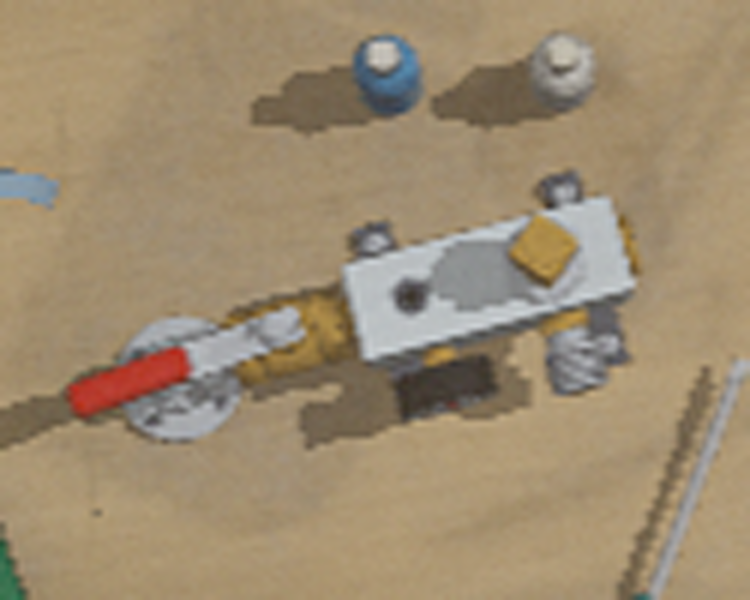

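View pics/scenez.png

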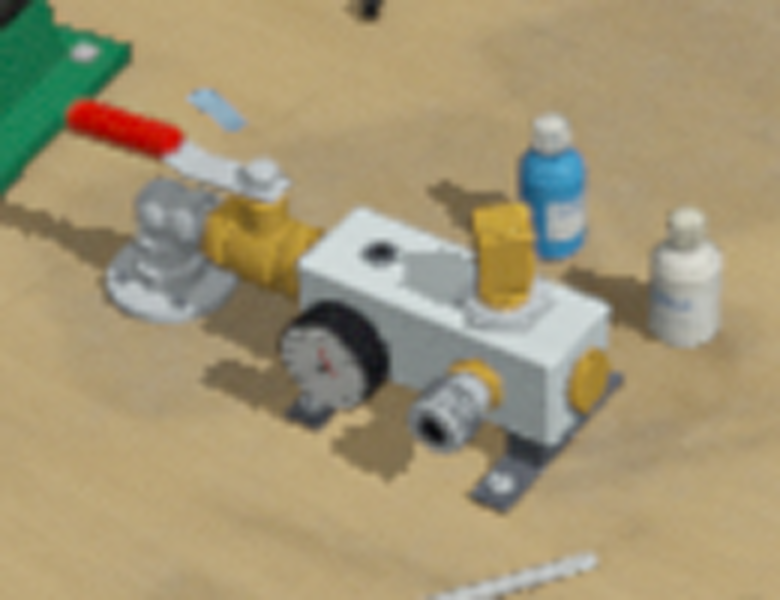

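```bash
cat > h.py <<'E'
import numpy as np, cv2
from scipy.optimize import least_squares
def proj(c,P):
    P=np.atleast_2d(P); W=c["world_from_camera"]; q=(P-W[:3,3])@W[:3,:3]
    x,y,z=q[:,0],-q[:,1],-q[:,2]
    return np.c_[c["fx"]*x/z+c["cx"],c["fy"]*y/z+c["cy"]]
def back(c,uv,z):
    W=c["world_from_camera"]; d=W[:3,:3]@np.array([(uv[0]-c["cx"])/c["fx"],-(uv[1]-c["cy"])/c["fy"],-1.])
    t=(z-W[2,3])/d[2]; return W[:3,3]+t*d
def man(p,P):
    P=np.atleast_2d(P); c,s=np.cos(p[2]),np.sin(p[2])
    return np.c_[p[0]+c*P[:,0]-s*P[:,1],p[1]+s*P[:,0]+c*P[:,1],P[:,2]]
E
python3 - <<'E'
from h import *
from station import ctrl
C={n:ctrl.camera(n) for n in("top","scene")}
z=lambda L,o:(np.array(L,float)+.5)/6-.5+np.array(o)
B=np.array([[20,50,58],[20,-60,58],[-20,-60,58],[-20,50,58]])/1e3
ob={"top":z([(345,265),(610,197),(635,285),(365,360)],(165,175)),"scene":z([(360,208),(610,308),(553,372),(302,268)],(165,155))}
for n in("top","scene","both"):
    ns=["top","scene"] if n=="both" else [n]
    r=least_squares(lambda p:np.concatenate([(proj(C[k],man(p,B))-ob[k]).ravel() for k in ns]),[.4,-.3,0.1]) 
    print(n,r.x,np.abs(r.fun).max())
p=r.x
print("plug/stem pts",man(p,np.array([[0,-28,85],[0,78,75]])/1e3))
for n,L,o in(("top",[(540,215),(578,247),(548,285),(510,255)],(165,175)),("scene",[(475,212),(528,205),(535,235),(482,240)],(165,155))):
    w=np.array([back(C[n],u,.0975) for u in z(L,o)]); print(n,"plug",w.mean(0),[np.degrees(np.arctan2(*(w[(i+1)%4]-w[i])[1::-1])).round(1) for i in range(4)],[np.linalg.norm(w[(i+1)%4]-w[i]).round(4) for i in range(4)])
st=man(p,[[0,.078,.075]])[0]
for n,L,o in(("top",[(70,395),(187,362),(129,380)],(165,175)),("scene",[(70,113),(180,140),(125,125)],(165,155))):
    w=np.array([back(C[n],u,.079) for u in z(L,o)]); d=w[2]-st; print(n,"lever",w[2],np.linalg.norm(d[:2]),"angle rel",np.degrees(np.arctan2(d[1],d[0])-p[2])-90)
E
```

```text
top [ 0.48577519 -0.2962894   0.22070339] 0.7497982279339226
scene [ 0.48609307 -0.2964714   0.21888876] 0.6638460232851457
both [ 0.48593665 -0.29639942  0.21994763] 0.8019016736861602
plug/stem pts [[ 0.49204565 -0.32372487  0.085     ]
 [ 0.46891873 -0.22027852  0.075     ]]
top plug [ 0.49032609 -0.32293748  0.0975    ] [np.float64(-132.8), np.float64(139.6), np.float64(49.2), np.float64(-38.8)] [np.float64(0.0189), np.float64(0.0184), np.float64(0.0183), np.float64(0.019)]
scene plug [ 0.49244576 -0.32332314  0.0975    ] [np.float64(-34.1), np.float64(-126.9), np.float64(142.4), np.float64(54.5)] [np.float64(0.019), np.float64(0.0168), np.float64(0.0186), np.float64(0.0157)]
top lever [ 0.44970298 -0.16296135  0.079     ] 0.06045249079891255 angle rel 5.9318068157884625
scene lever [ 0.44971454 -0.16253513  0.079     ] 0.06085309926159863 angle rel 5.793920721759818
```

Run:
```python
from h import *
from station import ctrl
C={n:ctrl.camera(n) for n in("top","scene","wrist")}
for n,uv,zz in [("top",(147,210),.0),("top",(185,318),.0),("top",(128,342),0),("top",(107,240),.1),("top",(122,281),.1),("scene",(188,162),0),("scene",(115,195),0.03),("scene",(155,125),.1),("scene",(78,188),.1),("scene",(35,120),0),("scene",(105,95),0),("wrist",(278,240),.02),("wrist",(210,185),.02),("wrist",(350,190),.02),("top",(230,187),.06),("top",(259,186),.055)]:
    print(n,uv,zz,back(C[n],uv,zz).round(3))
for n in("top","scene"): print(n,proj(C[n],[[.157,.527,.2],[.157,.527,.4],[0.06,0.45,0],[.06,.45,.4]]).round())
```

```text
top (147, 210) 0.0 [ 0.532 -0.05   0.   ]
top (185, 318) 0.0 [ 0.266 -0.146  0.   ]
top (128, 342) 0 [ 0.217 -0.011  0.   ]
top (107, 240) 0.1 [0.45 0.01 0.1 ]
top (122, 281) 0.1 [ 0.359 -0.026  0.1  ]
scene (188, 162) 0 [ 0.551 -0.035  0.   ]
scene (115, 195) 0.03 [ 0.326 -0.049  0.03 ]
scene (155, 125) 0.1 [0.514 0.036 0.1  ]
scene (78, 188) 0.1 [ 0.246 -0.055  0.1  ]
scene (35, 120) 0 [0.368 0.468 0.   ]
scene (105, 95) 0 [0.601 0.453 0.   ]
wrist (278, 240) 0.02 [0.263 0.534 0.02 ]
wrist (210, 185) 0.02 [0.155 0.465 0.02 ]
wrist (350, 190) 0.02 [0.219 0.651 0.02 ]
top (230, 187) 0.06 [ 0.569 -0.266  0.06 ]
top (259, 186) 0.055 [ 0.57  -0.335  0.055]
top [[-206.  409.]
 [-387.  461.]
 [ -77.  424.]
 [-348.  545.]]
scene [[ -76.   75.]
 [-115.   -5.]
 [ -73.  166.]
 [-156.   13.]]
```

Run:
```python
import cv2
a=cv2.imread("pics/scene0.png")[0:240,0:200]; cv2.imwrite("pics/scl.png",cv2.resize(a,None,fx=2.5,fy=2.5,interpolation=cv2.INTER_CUBIC))
```

```text
(no output)
```

View pics/scl.png

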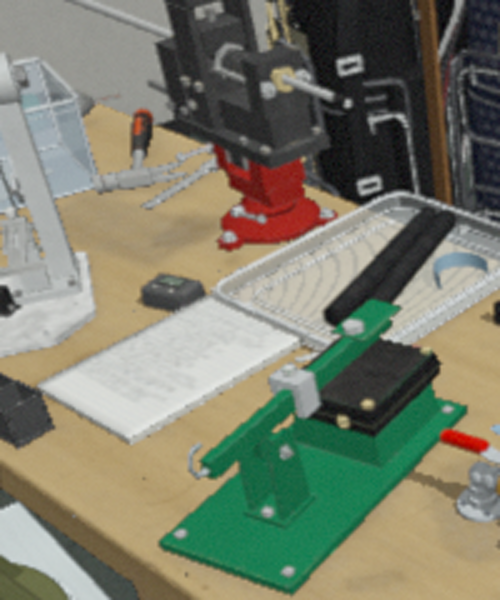

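```bash
python3 -m pendant '[{"ty":-1,"grip":-1},{"ty":-1,"grip":-1},{"ty":-1,"grip":-1},{"ty":-1,"grip":-1},{"ty":-0.5,"grip":-1}]' 10
```

```text
$[0]: bad value
```

```bash
python3 -m pendant '[{"rx":0,"ry":0,"rz":0,"tx":0,"ty":-1,"tz":0,"grip":-1},{"rx":0,"ry":0,"rz":0,"tx":0,"ty":-1,"tz":0,"grip":-1}]' 10
```

```text
time_s: 0.57
ee_pos: [0.1351, 0.4523, 0.2994]
eef_rot: [-3.137, -0.0, 2.852]
force: [0.0, 0.9, 0.8]
grip_width: 0.0941
```

```bash
python3 -m pendant '[{"rx":0,"ry":0,"rz":0,"tx":0,"ty":-1,"tz":-0.2,"grip":-1},{"rx":0,"ry":0,"rz":0,"tx":0,"ty":-1,"tz":-0.2,"grip":-1},{"rx":0,"ry":0,"rz":1,"tx":-0.65,"ty":0,"tz":-0.1,"grip":-1},{"rx":0,"ry":0,"rz":1,"tx":-0.65,"ty":0,"tz":0,"grip":-1},{"rx":0,"ry":0,"rz":1,"tx":-0.65,"ty":0,"tz":0,"grip":-1},{"rx":0,"ry":0,"rz":1,"tx":-0.65,"ty":0,"tz":0,"grip":-1}]' 10
```

```text
time_s: 1.07
ee_pos: [0.2044, 0.3265, 0.3204]
eef_rot: [-3.139, 0.001, 2.571]
force: [0.9, -0.2, 0.0]
grip_width: 0.0938
```

```bash
R='x'; python3 -m pendant '[{"rx":0,"ry":0,"rz":1,"tx":-0.75,"ty":0,"tz":0,"grip":-1},{"rx":0,"ry":0,"rz":1,"tx":-0.75,"ty":0,"tz":0,"grip":-1},{"rx":0,"ry":0,"rz":1,"tx":-0.75,"ty":0,"tz":0,"grip":-1},{"rx":0,"ry":0,"rz":1,"tx":-0.75,"ty":0,"tz":0,"grip":-1},{"rx":0,"ry":0,"rz":1,"tx":-0.75,"ty":0,"tz":0,"grip":-1},{"rx":0,"ry":0,"rz":1,"tx":-0.75,"ty":0,"tz":0,"grip":-1},{"rx":0,"ry":0,"rz":1,"tx":-0.75,"ty":0,"tz":0,"grip":-1},{"rx":0,"ry":0,"rz":1,"tx":-0.75,"ty":0,"tz":0,"grip":-1}]' 10
```

```text
time_s: 1.73
ee_pos: [0.3719, 0.1437, 0.3222]
eef_rot: [3.139, 0.001, 1.985]
force: [0.2, 0.2, -0.1]
grip_width: 0.094
```

```bash
python3 -m pendant '[{"rx":0,"ry":0,"rz":0,"tx":-0.98,"ty":-0.16,"tz":0,"grip":-1},{"rx":0,"ry":0,"rz":0,"tx":-0.98,"ty":-0.16,"tz":0,"grip":-1},{"rx":0,"ry":0,"rz":0,"tx":-0.98,"ty":-0.16,"tz":0,"grip":-1},{"rx":0,"ry":0,"rz":0,"tx":-0.98,"ty":-0.16,"tz":0,"grip":-0.3},{"rx":0,"ry":0,"rz":0,"tx":-0.98,"ty":-0.16,"tz":0.5,"grip":-0.3},{"rx":0,"ry":0,"rz":0,"tx":-0.98,"ty":-0.16,"tz":0.5,"grip":-0.3},{"rx":0,"ry":0,"rz":0.8,"tx":-0.98,"ty":-0.16,"tz":0.5,"grip":-0.3},{"rx":0,"ry":0,"rz":0.6,"tx":0,"ty":0,"tz":0.5,"grip":-0.3}]' 10
cat >> h.py <<'E'
def to(o,x,y,g,yaw_deg):
    """tool-frame shift to bring grasp point to (x,y,g), share units"""
    from scipy.spatial.transform import Rotation as Ro
    R=Ro.from_euler('xyz',o["eef_rot"]).as_matrix(); p=np.array(o["ee_pos"])
    d=R.T@(np.array([x,y,g+.078])-p)
    T=Ro.from_euler('xyz',[np.pi,0,np.radians(yaw_deg)]).as_matrix()
    rv=np.degrees(Ro.from_matrix(R.T@T).as_rotvec())
    print("pos",p.round(4),"rpy",np.degrees(o["eef_rot"]).round(2),"q",np.round(o["qpos"],2),"F",np.round(o["force"],1),"M",np.round(o["moment"],2),"w",round(o["grip_width"],4))
    print("shift shares",(d/.04).round(3),"turn shares",(rv/4).round(3))
E
python3 -c "
from h import *
from station import ctrl
to(ctrl.get_obs(),.4497,-.163,.082,108.5)
c=ctrl.camera('wrist');cv2.imwrite('pics/w1.png',c['pixels'])
c=ctrl.camera('top');cv2.imwrite('pics/t1.png',c['pixels'])"
```

```text
time_s: 2.4
ee_pos: [0.441, -0.1318, 0.2506]
eef_rot: [3.128, 0.008, 1.877]
force: [1.0, 1.6, -0.9]
grip_width: 0.0642
pos [ 0.441  -0.1318  0.2506] rpy [179.22   0.45 107.56] q [-0.37  0.15  1.84  0.    1.14 -0.68] F [ 1.   1.6 -0.9] M [-0.08  0.04 -0.  ] w 0.0642
shift shares [-0.791 -0.058  2.272] turn shares [ 0.195  0.115 -0.233]
```

View pics/w1.png

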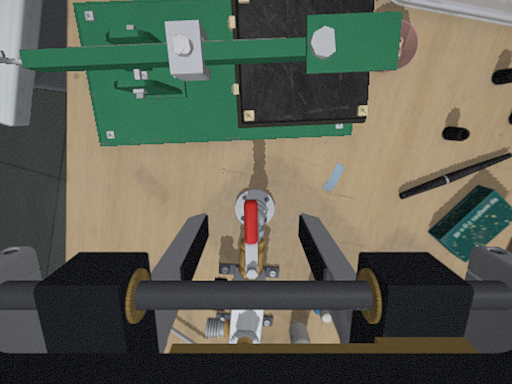

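The red sleeve runs from about (251,201) to (251,243) between the fingers, nearly parallel to them. The balance lies further away. Next step: lower while centring.

```bash
python3 -m pendant '[{"rx":0.2,"ry":0.1,"rz":-0.2,"tx":-0.4,"ty":-0.03,"tz":0.6,"grip":-0.3},{"rx":0,"ry":0,"rz":0,"tx":-0.4,"ty":-0.03,"tz":0.6,"grip":-0.3},{"rx":0,"ry":0,"rz":0,"tx":0,"ty":0,"tz":0,"grip":-0.3}]' 10
python3 -c "
from h import *
from station import ctrl
to(ctrl.get_obs(),.4497,-.163,.082,108.5)
c=ctrl.camera('wrist');cv2.imwrite('pics/w2.png',c['pixels'])
a=np.radians(108.5)
s=np.array([.4689,-.2203,.081]);d=np.array([np.cos(a),np.sin(a),0])
print(proj(c,[s+.036*d,s+.06*d,s+.084*d]).round(1))"
```

```text
time_s: 2.75
ee_pos: [0.4482, -0.1581, 0.2027]
eef_rot: [-3.139, -0.002, 1.902]
force: [-0.1, -0.4, -0.3]
grip_width: 0.061
pos [ 0.4482 -0.1581  0.2027] rpy [-1.7984e+02 -1.3000e-01  1.0900e+02] q [-0.42  0.25  1.84 -0.    1.06 -0.75] F [-0.1 -0.4 -0.3] M [-0.07  0.07 -0.03] w 0.061
shift shares [-0.13  -0.003  1.068] turn shares [-0.04  -0.033  0.124]
[[252.7 248. ]
 [252.9 221. ]
 [253.2 192.4]]
```

View pics/w2.png

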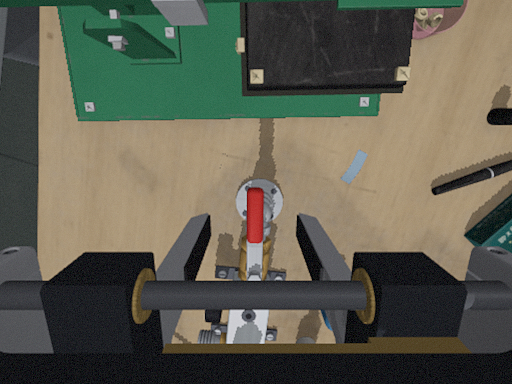

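The sleeve runs from (255,243) to (256,189), against a predicted (253,248) to (253,192). They agree to about 2 mm, so I'm going down.

```bash
python3 -m pendant '[{"rx":0,"ry":0,"rz":0.1,"tx":-0.1,"ty":0,"tz":0.5,"grip":-0.3},{"rx":0,"ry":0,"rz":0,"tx":0,"ty":0.03,"tz":0.4,"grip":-0.3},{"rx":0,"ry":0,"rz":0,"tx":0,"ty":0,"tz":0.17,"grip":-0.3},{"rx":0,"ry":0,"rz":0,"tx":0,"ty":0,"tz":0,"grip":-0.3}]' 10
python3 -c "
from h import *
from station import ctrl
to(ctrl.get_obs(),.4497,-.163,.080,108.5)"
```

```text
time_s: 3.13
ee_pos: [0.4533, -0.1572, 0.1688]
eef_rot: [3.136, 0.004, 1.902]
force: [-0.8, 0.4, -0.7]
grip_width: 0.061
pos [ 0.4533 -0.1572  0.1688] rpy [179.71   0.23 108.97] q [-0.41  0.31  1.85  0.    0.97 -0.74] F [-0.8  0.4 -0.7] M [-0.03  0.01 -0.02] w 0.061
shift shares [-0.107 -0.133  0.27 ] turn shares [0.074 0.056 0.118]
```

```bash
python3 -m pendant '[{"rx":0.07,"ry":0.05,"rz":0.12,"tx":-0.1,"ty":-0.13,"tz":0.15,"grip":-0.3},{"rx":0,"ry":0,"rz":0,"tx":0,"ty":0,"tz":0.12,"grip":-0.3},{"rx":0,"ry":0,"rz":0,"tx":0,"ty":0,"tz":0,"grip":-0.3}]' 10
python3 -c "
from h import *
from station import ctrl
to(ctrl.get_obs(),.4497,-.163,.080,108.5)
c=ctrl.camera('wrist');cv2.imwrite('pics/w3.png',c['pixels'])
c=ctrl.camera('scene');cv2.imwrite('pics/s3.png',cv2.resize(c['pixels'][80:260,100:300],None,fx=3,fy=3))"
```

```text
time_s: 3.38
ee_pos: [0.4505, -0.1619, 0.1612]
eef_rot: [3.138, 0.003, 1.896]
force: [0.0, 0.0, 0.2]
grip_width: 0.0609
pos [ 0.4505 -0.1619  0.1612] rpy [179.81   0.18 108.62] q [-0.42  0.32  1.86 -0.    0.96 -0.75] F [0.  0.  0.2] M [-0.1   0.    0.03] w 0.0609
shift shares [-0.019 -0.027  0.081] turn shares [0.048 0.046 0.03 ]
```

View pics/w3.png

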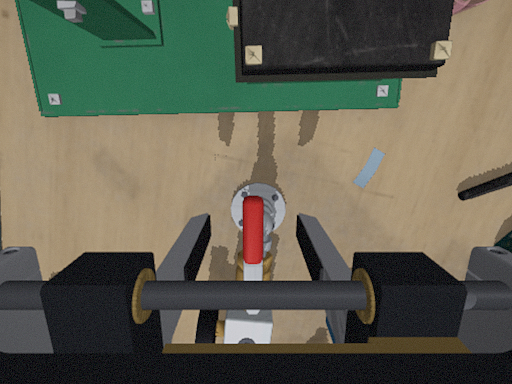

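View pics/s3.png

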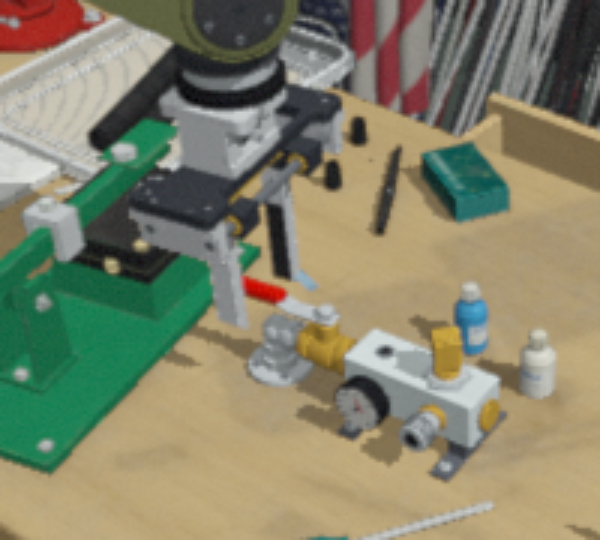

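The sleeve at (253,197)–(253,262) lies between the fingers, and the fingers clear the balance. Closing on it.

```bash
python3 -m pendant '[{"rx":0,"ry":0,"rz":0,"tx":0,"ty":0,"tz":0.08,"grip":0.2},{"rx":0,"ry":0,"rz":0,"tx":0,"ty":0,"tz":0,"grip":0.8},{"rx":0,"ry":0,"rz":0,"tx":0,"ty":0,"tz":0,"grip":1},{"rx":0,"ry":0,"rz":0,"tx":0,"ty":0,"tz":0,"grip":1},{"rx":0,"ry":0,"rz":0,"tx":0,"ty":0,"tz":0,"grip":1},{"rx":0,"ry":0,"rz":0,"tx":0,"ty":0,"tz":0,"grip":1}]' 12
python3 -c "
from h import *
from station import ctrl
to(ctrl.get_obs(),.4497,-.163,.080,108.5)"
```

```text
time_s: 3.98
ee_pos: [0.4509, -0.1622, 0.159]
eef_rot: [3.137, 0.004, 1.895]
force: [0.0, 0.1, 0.5]
grip_width: 0.0245
pos [ 0.4509 -0.1622  0.159 ] rpy [179.74   0.25 108.6 ] q [-0.42  0.32  1.86 -0.    0.95 -0.75] F [0.  0.1 0.5] M [-0.04  0.09 -0.03] w 0.0245
shift shares [-0.008 -0.036  0.026] turn shares [0.065 0.062 0.025]
```

```bash
python3 -m pendant '[{"rx":0,"ry":0,"rz":0,"tx":0,"ty":0,"tz":0,"grip":1},{"rx":0,"ry":0,"rz":0,"tx":0,"ty":0,"tz":0,"grip":1},{"rx":0,"ry":0,"rz":0,"tx":0,"ty":0,"tz":0,"grip":1},{"rx":0,"ry":0,"rz":0,"tx":0,"ty":0,"tz":0,"grip":1}]' 12
python3 -c "
from h import *
from station import ctrl
to(ctrl.get_obs(),.4497,-.163,.080,108.5)"
```

```text
time_s: 4.32
ee_pos: [0.4508, -0.1622, 0.159]
eef_rot: [3.137, 0.004, 1.895]
force: [-0.9, -0.2, -0.2]
grip_width: 0.0138
pos [ 0.4508 -0.1622  0.159 ] rpy [179.76   0.23 108.58] q [-0.42  0.32  1.86 -0.    0.95 -0.75] F [-0.9 -0.2 -0.2] M [-0.1  0.1 -0.1] w 0.0138
shift shares [-0.009 -0.033  0.026] turn shares [0.06  0.058 0.021]
```

```bash
python3 -m pendant '[{"rx":0,"ry":0,"rz":-0.5,"tx":0,"ty":-0.05,"tz":0,"grip":1},{"rx":0,"ry":0,"rz":-1,"tx":-0.004,"ty":-0.105,"tz":0,"grip":1},{"rx":0,"ry":0,"rz":-1,"tx":-0.004,"ty":-0.105,"tz":0,"grip":1},{"rx":0,"ry":0,"rz":-1,"tx":-0.004,"ty":-0.105,"tz":0,"grip":1}]' 12
cat >> h.py <<'E'
def lev(o,target_deg):
    """grasp pose on the lever arc at world direction target_deg"""
    s=np.array([.4689,-.2203]); p=np.array(o["ee_pos"][:2]); d=p-s
    print("arc angle",np.degrees(np.arctan2(d[1],d[0])).round(2),"r",np.linalg.norm(d).round(4),"yaw",np.degrees(o["eef_rot"][2]).round(2))
    a=np.radians(target_deg); to(o,*(s+.0605*np.array([np.cos(a),np.sin(a)])),.080,target_deg)
E
python3 -c "
from h import *
from station import ctrl
lev(ctrl.get_obs(),140)"
```

```text
time_s: 4.65
ee_pos: [0.4376, -0.1684, 0.159]
eef_rot: [3.138, 0.005, 2.147]
force: [-0.0, -1.6, 0.6]
grip_width: 0.0139
arc angle 121.08 r 0.0606 yaw 122.99
pos [ 0.4376 -0.1684  0.159 ] rpy [179.81   0.27 122.99] q [-0.45  0.3   1.89  0.    0.94 -1.02] F [-0.  -1.6  0.6] M [-0.14  0.06 -0.14] w 0.0139
shift shares [-0.068 -0.493  0.025] turn shares [ 0.037  0.073 -4.253]
```

```bash
python3 -m pendant '[{"rx":0,"ry":0,"rz":-1,"tx":-0.004,"ty":-0.108,"tz":0,"grip":1},{"rx":0,"ry":0,"rz":-1,"tx":-0.004,"ty":-0.108,"tz":0,"grip":1},{"rx":0,"ry":0,"rz":-1,"tx":-0.004,"ty":-0.108,"tz":0,"grip":1},{"rx":0,"ry":0,"rz":-1,"tx":-0.004,"ty":-0.108,"tz":0,"grip":1},{"rx":0,"ry":0,"rz":-1,"tx":-0.004,"ty":-0.108,"tz":0,"grip":1},{"rx":0,"ry":0,"rz":-1,"tx":-0.004,"ty":-0.108,"tz":0,"grip":1},{"rx":0,"ry":0,"rz":-1,"tx":-0.004,"ty":-0.108,"tz":0,"grip":1},{"rx":0,"ry":0,"rz":-1,"tx":-0.004,"ty":-0.108,"tz":0,"grip":1}]' 12
python3 -c "
from h import *
from station import ctrl
lev(ctrl.get_obs(),180)"
```

```text
time_s: 5.32
ee_pos: [0.4149, -0.1948, 0.1591]
eef_rot: [3.14, 0.007, 2.734]
force: [1.5, 1.3, -0.2]
grip_width: 0.0136
arc angle 154.68 r 0.0597 yaw 156.66
pos [ 0.4149 -0.1948  0.1591] rpy [179.88   0.41 156.66] q [-0.52  0.28  1.92  0.    0.94 -1.69] F [ 1.5  1.3 -0.2] M [ 0.31 -0.31  0.  ] w 0.0136
shift shares [-0.104 -0.651  0.026] turn shares [ 0.008  0.106 -5.836]
```

```bash
python3 -m pendant '[{"rx":0,"ry":0.05,"rz":-1,"tx":0.005,"ty":-0.108,"tz":0,"grip":1},{"rx":0,"ry":0.05,"rz":-1,"tx":0.005,"ty":-0.108,"tz":0,"grip":1},{"rx":0,"ry":0,"rz":-1,"tx":0,"ty":-0.108,"tz":0,"grip":1},{"rx":0,"ry":0,"rz":-1,"tx":-0.004,"ty":-0.108,"tz":0,"grip":1},{"rx":0,"ry":0,"rz":-1,"tx":-0.004,"ty":-0.108,"tz":0,"grip":1},{"rx":0,"ry":0,"rz":-1,"tx":-0.004,"ty":-0.108,"tz":0,"grip":1},{"rx":0,"ry":0,"rz":-1,"tx":-0.004,"ty":-0.108,"tz":0,"grip":1}]' 12
python3 -c "
from h import *
from station import ctrl
lev(ctrl.get_obs(),192.6)"
```

```text
time_s: 5.9
ee_pos: [0.4105, -0.2246, 0.159]
eef_rot: [3.14, 0.005, -3.035]
force: [1.7, 2.1, 0.7]
grip_width: 0.0136
arc angle -175.81 r 0.0586 yaw -173.87
pos [ 0.4105 -0.2246  0.159 ] rpy [ 179.88    0.29 -173.87] q [-0.58  0.3   1.89  0.01  0.95 -2.26] F [1.7 2.1 0.7] M [ 0.45 -0.12 -0.02] w 0.0136
shift shares [ 0.04  -0.22   0.025] turn shares [ 0.026  0.075 -1.618]
```

```bash
python3 -m pendant '[{"rx":0,"ry":0,"rz":-0.8,"tx":0.005,"ty":-0.105,"tz":0,"grip":1},{"rx":0,"ry":0,"rz":-0.6,"tx":0,"ty":-0.105,"tz":0,"grip":1},{"rx":0,"ry":0,"rz":-0.1,"tx":0,"ty":-0.05,"tz":0,"grip":1}]' 12
python3 -c "
from h import *
from station import ctrl
lev(ctrl.get_obs(),192.6)"
```

```text
time_s: 6.15
ee_pos: [0.4118, -0.2329, 0.1587]
eef_rot: [3.133, 0.005, -2.92]
force: [-2.2, 24.7, 13.5]
grip_width: 0.0145
arc angle -167.59 r 0.0585 yaw -167.31
pos [ 0.4118 -0.2329  0.1587] rpy [ 179.49    0.29 -167.31] q [-0.6   0.31  1.87  0.01  0.96 -2.4 ] F [-2.2 24.7 13.5] M [4.6  0.49 0.  ] w 0.0145
shift shares [ 0.05  -0.005  0.017] turn shares [0.129 0.073 0.022]
```

```bash
python3 -m pendant '[{"rx":0,"ry":0,"rz":0,"tx":0,"ty":0.0,"tz":0,"grip":1},{"rx":0,"ry":0,"rz":0,"tx":0,"ty":0,"tz":0,"grip":0.3},{"rx":0,"ry":0,"rz":0,"tx":0,"ty":0,"tz":0,"grip":0.3},{"rx":0,"ry":0,"rz":0,"tx":0,"ty":0,"tz":0,"grip":0.3},{"rx":0,"ry":0,"rz":0,"tx":0,"ty":0,"tz":0,"grip":0.3}]' 12
python3 -c "
from h import *
from station import ctrl
lev(ctrl.get_obs(),192.6)
c=ctrl.camera('scene');cv2.imwrite('pics/s4.png',cv2.resize(c['pixels'][80:260,100:300],None,fx=3,fy=3))
c=ctrl.camera('wrist');cv2.imwrite('pics/w4.png',c['pixels'])
"
```

```text
time_s: 6.57
ee_pos: [0.4119, -0.2321, 0.159]
eef_rot: [3.131, 0.005, -2.919]
force: [0.0, 0.0, 0.2]
grip_width: 0.0324
arc angle -168.28 r 0.0582 yaw -167.24
pos [ 0.4119 -0.2321  0.159 ] rpy [ 179.38    0.31 -167.24] q [-0.59  0.31  1.87  0.01  0.96 -2.4 ] F [0.  0.  0.2] M [ 0.09  0.02 -0.03] w 0.0324
shift shares [ 0.059 -0.022  0.025] turn shares [0.155 0.077 0.042]
```

View pics/s4.png

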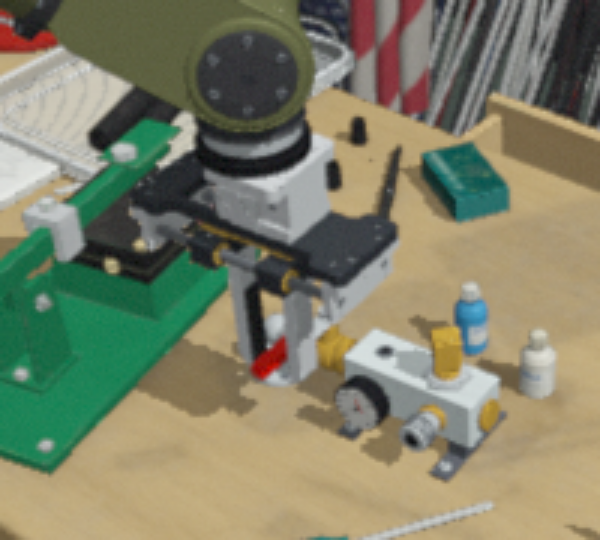

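View pics/w4.png

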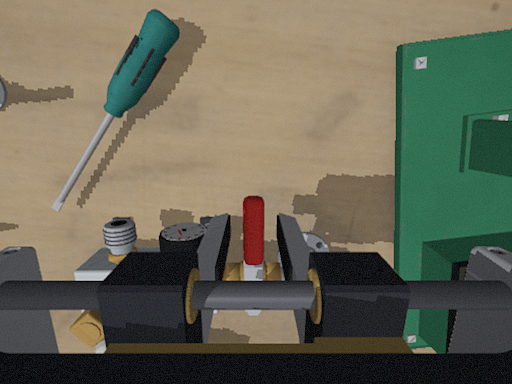

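The lever is released at (253,230), in line with the fingers, so it sits at about 192–193° world, the shut direction. I'll raise the tool and check from above.

```bash
python3 -m pendant '[{"rx":0,"ry":0,"rz":0,"tx":0,"ty":0,"tz":-0.5,"grip":0.3},{"rx":0,"ry":0,"rz":0,"tx":0,"ty":0,"tz":-0.8,"grip":0.3},{"rx":0,"ry":0,"rz":0.5,"tx":0.3,"ty":0,"tz":-0.8,"grip":0.0},{"rx":0,"ry":0,"rz":1,"tx":0.8,"ty":0,"tz":-0.2,"grip":0.0},{"rx":0,"ry":0,"rz":1,"tx":0.8,"ty":0,"tz":0,"grip":0.0},{"rx":0,"ry":0,"rz":1,"tx":0.8,"ty":0,"tz":0,"grip":0}]' 12
python3 -c "
from h import *
from station import ctrl
to(ctrl.get_obs(),.4915,-.3235,.087,140)
c=ctrl.camera('top');cv2.imwrite('pics/t5.png',cv2.resize(c['pixels'][175:275,165:290],None,fx=6,fy=6,interpolation=cv2.INTER_CUBIC))
c=ctrl.camera('scene');cv2.imwrite('pics/s5.png',cv2.resize(c['pixels'][155:255,165:295],None,fx=6,fy=6,interpolation=cv2.INTER_CUBIC))
c=ctrl.camera('wrist');cv2.imwrite('pics/w5.png',c['pixels'])
"
```

```text
time_s: 7.17
ee_pos: [0.3044, -0.2471, 0.254]
eef_rot: [3.13, 0.001, 3.117]
force: [0.3, -0.8, 0.6]
grip_width: 0.0471
pos [ 0.3044 -0.2471  0.254 ] rpy [1.7934e+02 4.0000e-02 1.7860e+02] q [-0.78 -0.    1.99  0.01  1.16 -2.33] F [ 0.3 -0.8  0.6] M [-0.06  0.01  0.06] w 0.0471
shift shares [-4.72  -1.821  2.207] turn shares [ 0.163 -0.045  9.651]
```

View pics/t5.png

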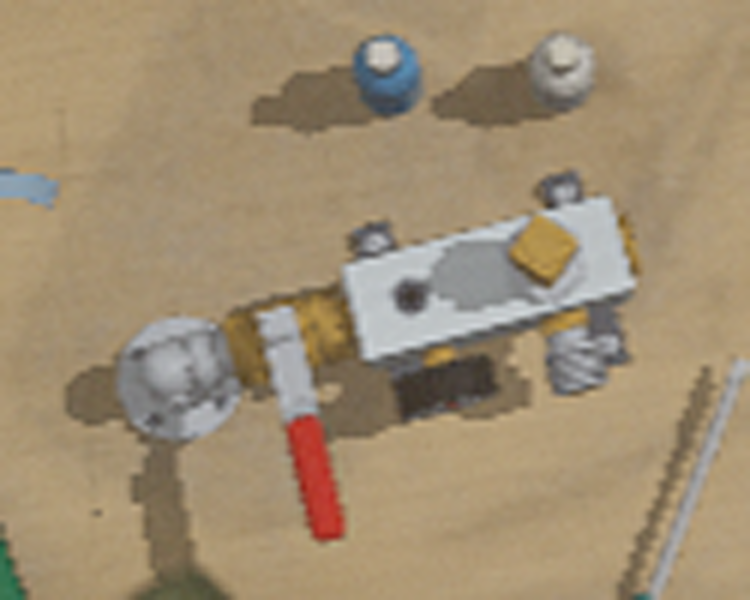

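View pics/s5.png

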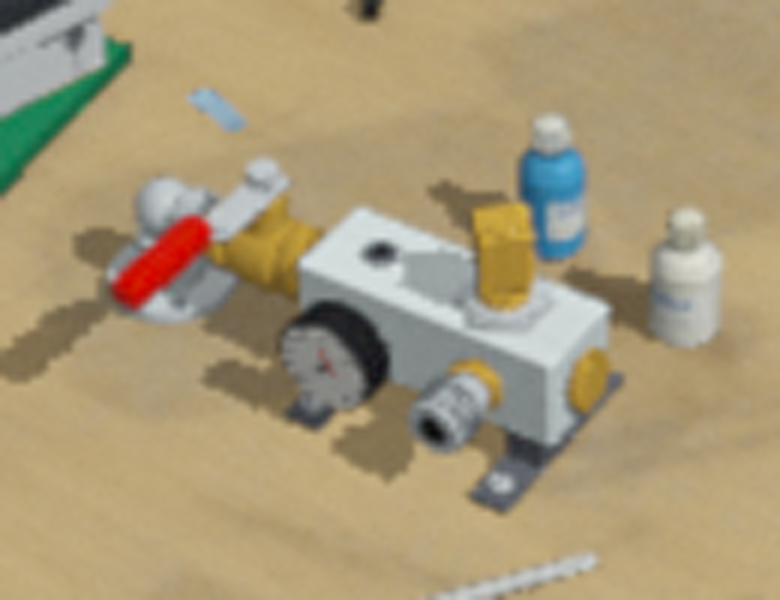

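Run:
```python
from h import *
from station import ctrl
C={n:ctrl.camera(n) for n in("top","scene")}
z=lambda L,o:(np.array(L,float)+.5)/6-.5+np.array(o)
st=np.array([.4689,-.2203])
for n,L,o in(("top",[(302,418),(328,536),(315,477)],(165,175)),("scene",[(203,228),(125,294),(163,260)],(165,155))):
    w=np.array([back(C[n],u,.080) for u in z(L,o)]); d=w[2,:2]-st; e=(w[1]-w[0])[:2]; print(n,w[2],np.linalg.norm(d),np.degrees(np.arctan2(d[1],d[0]))%360,np.degrees(np.arctan2(e[1],e[0]))%360)
```

```text
top [ 0.41019023 -0.23317043  0.08      ] 0.06010395092617618 192.36485787403927 191.3206786635238
scene [ 0.40833924 -0.23529222  0.08      ] 0.062388878016463305 193.90441246576864 190.96039577096926
```

The lever is shut: 192.4° in the top view and about 192–194° in the scene view, against 192.6° expected. Next I go over the plug.

```bash
python3 -m pendant '[{"rx":0,"ry":0,"rz":0,"tx":-0.94,"ty":-0.36,"tz":0,"grip":0},{"rx":0,"ry":0,"rz":0,"tx":-0.94,"ty":-0.36,"tz":0,"grip":0},{"rx":0,"ry":0,"rz":0,"tx":-0.94,"ty":-0.36,"tz":0,"grip":0},{"rx":0,"ry":0,"rz":0,"tx":-0.94,"ty":-0.36,"tz":0,"grip":0},{"rx":0,"ry":0,"rz":0,"tx":-0.6,"ty":-0.3,"tz":0,"grip":0},{"rx":0,"ry":0,"rz":1,"tx":0,"ty":0,"tz":0,"grip":0},{"rx":0,"ry":0,"rz":1,"tx":0,"ty":0,"tz":0,"grip":0},{"rx":0,"ry":0,"rz":1,"tx":0,"ty":0,"tz":0,"grip":0}]' 12
python3 -m pendant '[{"rx":0,"ry":0,"rz":1,"tx":0,"ty":0,"tz":0,"grip":0},{"rx":0,"ry":0,"rz":1,"tx":0,"ty":0,"tz":0,"grip":0},{"rx":0,"ry":0,"rz":1,"tx":0,"ty":0,"tz":0,"grip":0},{"rx":0,"ry":0,"rz":1,"tx":0,"ty":0,"tz":0,"grip":0},{"rx":0,"ry":0,"rz":1,"tx":0,"ty":0,"tz":0,"grip":0},{"rx":0,"ry":0,"rz":1,"tx":0,"ty":0,"tz":0,"grip":0},{"rx":0,"ry":0,"rz":0,"tx":0,"ty":0,"tz":0,"grip":0}]' 12
python3 -c "
from h import *
from station import ctrl
to(ctrl.get_obs(),.4915,-.3235,.087,140.5)"
```

```text
time_s: 8.08
ee_pos: [0.494, -0.3185, 0.2452]
eef_rot: [3.127, -0.007, 2.92]
force: [-0.4, -0.1, 0.7]
grip_width: 0.0472
time_s: 8.67
ee_pos: [0.5021, -0.3143, 0.2378]
eef_rot: [3.131, -0.021, 2.49]
force: [0.2, 0.3, 0.1]
grip_width: 0.0468
pos [ 0.5021 -0.3143  0.2378] rpy [179.4   -1.22 142.69] q [-0.62  0.46  1.46  0.01  1.25 -1.55] F [0.2 0.3 0.1] M [ 0.01 -0.02 -0.01] w 0.0468
shift shares [ 0.032 -0.361  1.817] turn shares [ 0.145 -0.309  0.547]
```

```bash
python3 -m pendant '[{"rx":0.15,"ry":-0.3,"rz":0.5,"tx":0.1,"ty":-0.33,"tz":0.2,"grip":0},{"rx":0,"ry":0,"rz":0,"tx":0,"ty":0,"tz":0,"grip":0}]' 12
python3 -c "
from h import *
from station import ctrl
to(ctrl.get_obs(),.4915,-.3235,.087,140.5)
c=ctrl.camera('wrist');cv2.imwrite('pics/w6.png',c['pixels'])
a=np.radians(50.5);R=np.array([[np.cos(a),-np.sin(a)],[np.sin(a),np.cos(a)]])
P=np.array([[x,y] for x,y in((1,1),(-1,1),(-1,-1),(1,-1))])*.01@R.T+np.array([.4915,-.3235])
print(proj(c,np.c_[P,np.full(4,.0975)]).round(1))"
```

```text
time_s: 8.83
ee_pos: [0.4924, -0.3213, 0.2281]
eef_rot: [-3.141, -0.001, 2.462]
force: [0.2, -0.5, -0.1]
grip_width: 0.0471
pos [ 0.4924 -0.3213  0.2281] rpy [-1.7997e+02 -8.0000e-02  1.4106e+02] q [-0.64  0.45  1.49 -0.    1.2  -1.53] F [ 0.2 -0.5 -0.1] M [-0.04  0.04  0.03] w 0.0471
shift shares [-0.018 -0.055  1.577] turn shares [-0.009 -0.02   0.14 ]
[[262.  199.8]
 [237.8 199.6]
 [237.9 222.2]
 [261.6 222.4]]
```

View pics/w6.png

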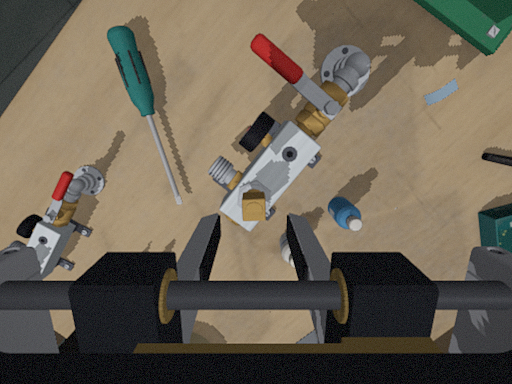

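Run:
```python
import cv2
a=cv2.imread("pics/w6.png")[160:260,200:310]; cv2.imwrite("pics/w6z.png",cv2.resize(a,None,fx=6,fy=6,interpolation=cv2.INTER_CUBIC))
```

```text
(no output)
```

View pics/w6z.png

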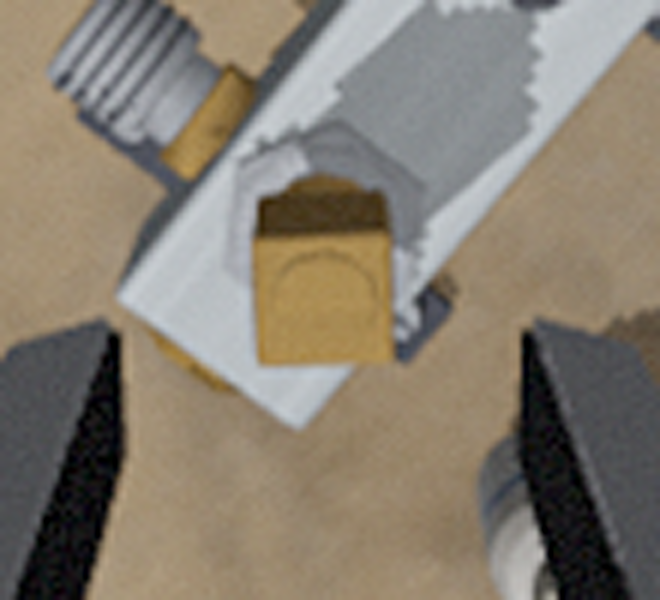

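The head's top face has corners (242,199), (265,199), (266,220) and (243,221). It is centred between the fingertips and turned about 2° anticlockwise from the tool, so I set yaw to about 142° and go down.

```bash
python3 -m pendant '[{"rx":0,"ry":0,"rz":-0.25,"tx":0,"ty":-0.02,"tz":0.5,"grip":0},{"rx":0,"ry":0,"rz":0,"tx":0,"ty":-0.02,"tz":0.4,"grip":0},{"rx":0,"ry":0,"rz":0,"tx":0,"ty":0,"tz":0,"grip":0}]' 60
python3 -c "
from h import *
from station import ctrl
to(ctrl.get_obs(),.492,-.322,.087,142)"
```

```text
time_s: 9.13
ee_pos: [0.4949, -0.3213, 0.1934]
eef_rot: [3.14, -0.0, 2.492]
force: [0.1, -0.6, -0.7]
grip_width: 0.0468
pos [ 0.4949 -0.3213  0.1934] rpy [ 1.7989e+02 -1.0000e-02  1.4279e+02] q [-0.64  0.49  1.52  0.    1.13 -1.56] F [ 0.1 -0.6 -0.7] M [-0.02  0.04  0.04] w 0.0468
shift shares [ 0.048 -0.059  0.711] turn shares [ 0.027 -0.002  0.197]
```

```bash
python3 -m pendant '[{"rx":0,"ry":0,"rz":0.1,"tx":0.05,"ty":-0.06,"tz":0.4,"grip":0},{"rx":0,"ry":0,"rz":0,"tx":0,"ty":-0.02,"tz":0.25,"grip":0},{"rx":0,"ry":0,"rz":0,"tx":0,"ty":0,"tz":0,"grip":0}]' 60
python3 -c "
from h import *
from station import ctrl
to(ctrl.get_obs(),.492,-.322,.087,142)
c=ctrl.camera('wrist');cv2.imwrite('pics/w7.png',cv2.resize(c['pixels'][150:300,170:340],None,fx=4,fy=4))"
```

```text
time_s: 9.38
ee_pos: [0.4936, -0.322, 0.1683]
eef_rot: [3.139, 0.0, 2.492]
force: [-0.2, 0.8, -0.3]
grip_width: 0.0472
pos [ 0.4936 -0.322   0.1683] rpy [1.7984e+02 1.0000e-02 1.4277e+02] q [-0.64  0.52  1.54  0.    1.08 -1.56] F [-0.2  0.8 -0.3] M [ 0.03 -0.06 -0.07] w 0.0472
shift shares [ 0.032 -0.025  0.084] turn shares [0.04  0.003 0.193]
```

View pics/w7.png

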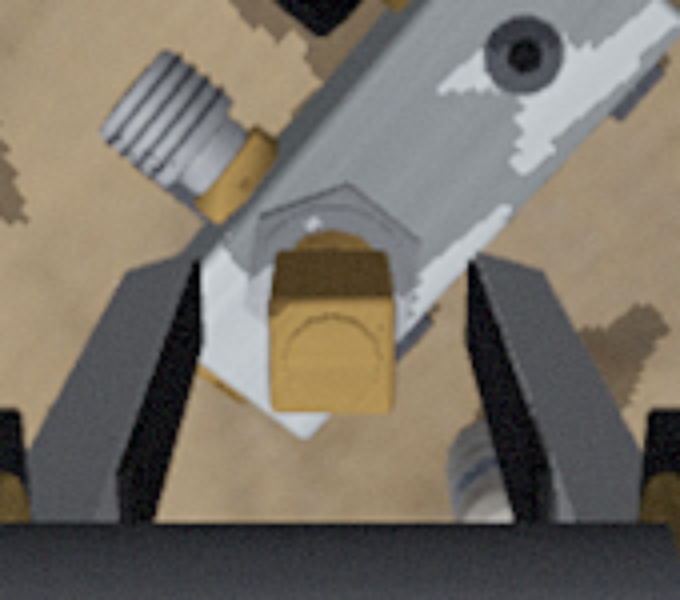

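The head at (331,355) in the crop is square to the jaws and centred. I lower the last 3 mm and close.

```bash
python3 -m pendant '[{"rx":0,"ry":0,"rz":0,"tx":0.03,"ty":0,"tz":0.07,"grip":0.3},{"rx":0,"ry":0,"rz":0,"tx":0,"ty":0,"tz":0,"grip":0.8},{"rx":0,"ry":0,"rz":0,"tx":0,"ty":0,"tz":0,"grip":1},{"rx":0,"ry":0,"rz":0,"tx":0,"ty":0,"tz":0,"grip":1},{"rx":0,"ry":0,"rz":0,"tx":0,"ty":0,"tz":0,"grip":1},{"rx":0,"ry":0,"rz":0,"tx":0,"ty":0,"tz":0,"grip":1}]' 20
python3 -c "
from h import *
from station import ctrl
to(ctrl.get_obs(),.492,-.322,.087,142)"
python3 -m pendant '[{"rx":0,"ry":0,"rz":0,"tx":0,"ty":0,"tz":0,"grip":1},{"rx":0,"ry":0,"rz":0,"tx":0,"ty":0,"tz":0,"grip":1},{"rx":0,"ry":0,"rz":0,"tx":0,"ty":0,"tz":0,"grip":1}]' 60
python3 -c "
from h import *
from station import ctrl
to(ctrl.get_obs(),.492,-.322,.087,142)"
```

```text
time_s: 9.93
ee_pos: [0.494, -0.3218, 0.1699]
eef_rot: [3.139, 0.005, 2.494]
force: [-1.3, -1.1, -2.9]
grip_width: 0.0199
pos [ 0.494  -0.3218  0.1699] rpy [179.87   0.28 142.9 ] q [-0.64  0.52  1.54  0.    1.08 -1.56] F [-1.3 -1.1 -2.9] M [-0.25  0.29 -0.  ] w 0.0199
shift shares [ 0.038 -0.034  0.122] turn shares [0.032 0.069 0.225]
time_s: 10.18
ee_pos: [0.4939, -0.3219, 0.1698]
eef_rot: [3.139, 0.005, 2.494]
force: [-0.3, -0.5, -2.2]
grip_width: 0.019
pos [ 0.4939 -0.3219  0.1698] rpy [179.86   0.27 142.88] q [-0.64  0.52  1.54  0.    1.08 -1.56] F [-0.3 -0.5 -2.2] M [-0.2  -0.03 -0.03] w 0.019
shift shares [ 0.037 -0.03   0.119] turn shares [0.034 0.066 0.219]
```

```bash
python3 -m pendant '[{"rx":0,"ry":0,"rz":0.5,"tx":0,"ty":0,"tz":0,"grip":1},{"rx":0,"ry":0,"rz":1,"tx":0,"ty":0,"tz":0,"grip":1},{"rx":0,"ry":0,"rz":1,"tx":0,"ty":0,"tz":0,"grip":1},{"rx":0,"ry":0,"rz":1,"tx":0,"ty":0,"tz":0,"grip":1}]' 60
python3 -c "
from h import *
from station import ctrl
o=ctrl.get_obs();to(o,.4939,-.3219,.0915,142);print(o['moment'])"
```

```text
time_s: 10.52
ee_pos: [0.4938, -0.3222, 0.1697]
eef_rot: [3.139, 0.004, 2.243]
force: [0.3, -0.9, -1.7]
grip_width: 0.0196
pos [ 0.4938 -0.3222  0.1697] rpy [179.84   0.24 128.5 ] q [-0.64  0.52  1.54  0.    1.08 -1.31] F [ 0.3 -0.9 -1.7] M [-0.42  0.21  0.03] w 0.0196
shift shares [0.004 0.006 0.005] turn shares [ 0.033  0.065 -3.375]
[-0.41884724  0.21295918  0.02548087]
```

```bash
cat > chk.py <<'E'
from h import *
from station import ctrl
o=ctrl.get_obs();to(o,.4939,-.3219,.0915,142);print("Mz",o['moment'][2].round(3),"tau6",o['tau'][5].round(3),"turned",round((142.9-np.degrees(o["eef_rot"][2]))%360,2))
E
python3 -m pendant '[{"rx":0,"ry":0,"rz":1,"tx":0,"ty":0,"tz":0,"grip":1},{"rx":0,"ry":0,"rz":1,"tx":0,"ty":0,"tz":0,"grip":1},{"rx":0,"ry":0,"rz":1,"tx":0,"ty":0,"tz":0,"grip":1},{"rx":0,"ry":0,"rz":1,"tx":0,"ty":0,"tz":0.003,"grip":1}]' 60
python3 chk.py
python3 -c "
from h import *
from station import ctrl
c=ctrl.camera('wrist');cv2.imwrite('pics/w8.png',cv2.resize(c['pixels'][150:300,170:340],None,fx=4,fy=4))"
```

```text
time_s: 10.85
ee_pos: [0.4936, -0.3226, 0.1695]
eef_rot: [3.138, 0.004, 1.949]
force: [-1.1, -1.3, -1.8]
grip_width: 0.0197
pos [ 0.4936 -0.3226  0.1695] rpy [179.82   0.21 111.69] q [-0.64  0.52  1.54  0.    1.08 -1.02] F [-1.1 -1.3 -1.8] M [-0.39  0.31  0.02] w 0.0197
shift shares [0.012 0.014 0.001] turn shares [ 0.029  0.063 -7.578]
Mz 0.024 tau6 -1.793 turned 31.21
```

View pics/w8.png

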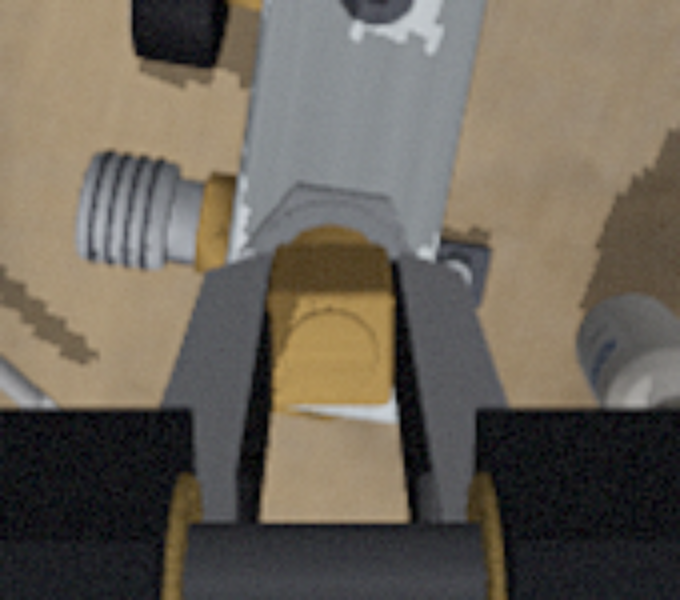

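```bash
python3 -m pendant '[{"rx":0,"ry":0,"rz":1,"tx":0.01,"ty":0.01,"tz":0,"grip":1},{"rx":0,"ry":0,"rz":1,"tx":0,"ty":0,"tz":0.003,"grip":1}]' 60
python3 chk.py
python3 -m pendant '[{"rx":0,"ry":0,"rz":1,"tx":0.01,"ty":0.01,"tz":0,"grip":1},{"rx":0,"ry":0,"rz":1,"tx":0,"ty":0,"tz":0.003,"grip":1}]' 60
python3 chk.py
```

```text
time_s: 11.07
ee_pos: [0.4935, -0.3225, 0.1695]
eef_rot: [3.139, 0.004, 1.804]
force: [-1.9, -2.5, -0.6]
grip_width: 0.0196
pos [ 0.4935 -0.3225  0.1695] rpy [179.85   0.22 103.38] q [-0.64  0.52  1.54 -0.    1.08 -0.87] F [-1.9 -2.5 -0.6] M [-0.57  0.43  0.07] w 0.0196
shift shares [ 0.011  0.013 -0.001] turn shares [ 0.018  0.066 -9.654]
Mz 0.065 tau6 -1.689 turned 39.52
time_s: 11.23
ee_pos: [0.4934, -0.3225, 0.1695]
eef_rot: [3.139, 0.004, 1.662]
force: [-2.7, -2.0, -0.8]
grip_width: 0.0194
pos [ 0.4934 -0.3225  0.1695] rpy [179.87   0.25  95.22] q [-0.64  0.52  1.54 -0.    1.08 -0.73] F [-2.7 -2.  -0.8] M [-0.51  0.44  0.04] w 0.0194
shift shares [ 0.014  0.014 -0.001] turn shares [ 4.0000e-03  7.3000e-02 -1.1696e+01]
Mz 0.04 tau6 -1.725 turned 47.68
```

```bash
python3 -m pendant '[{"rx":0,"ry":0.03,"rz":1,"tx":0.01,"ty":0.01,"tz":0,"grip":1},{"rx":0,"ry":0,"rz":1,"tx":0,"ty":0,"tz":0.002,"grip":1}]' 60
python3 chk.py | tail -1
```

```text
time_s: 11.4
ee_pos: [0.4933, -0.3226, 0.1694]
eef_rot: [3.14, 0.003, 1.519]
force: [-2.2, -2.7, -0.5]
grip_width: 0.0198
Mz -0.007 tau6 -1.747 turned 55.86
```

```bash
python3 -m pendant '[{"rx":0,"ry":0.03,"rz":1,"tx":0.01,"ty":0.01,"tz":0,"grip":1},{"rx":0,"ry":0,"rz":1,"tx":0,"ty":0,"tz":0.002,"grip":1}]' 60
python3 chk.py
```

```text
time_s: 11.57
ee_pos: [0.4932, -0.3229, 0.1694]
eef_rot: [3.141, 0.002, 1.376]
force: [-2.2, -2.7, -0.9]
grip_width: 0.0198
pos [ 0.4932 -0.3229  0.1694] rpy [1.7996e+02 1.2000e-01 7.8860e+01] q [-0.64  0.52  1.54 -0.    1.08 -0.45] F [-2.2 -2.7 -0.9] M [-0.6   0.51  0.01] w 0.0198
shift shares [ 0.027  0.012 -0.003] turn shares [-7.0000e-03  3.2000e-02 -1.5784e+01]
Mz 0.007 tau6 -1.751 turned 64.04
```

```bash
python3 -m pendant '[{"rx":0,"ry":0.03,"rz":1,"tx":0.01,"ty":0.01,"tz":0,"grip":1},{"rx":0,"ry":0,"rz":1,"tx":0,"ty":0,"tz":0.002,"grip":1}]' 60
python3 chk.py | tail -1
python3 -m pendant '[{"rx":0,"ry":0.03,"rz":1,"tx":0.01,"ty":0.01,"tz":0,"grip":1},{"rx":0,"ry":0,"rz":1,"tx":0,"ty":0,"tz":0.002,"grip":1}]' 60
python3 chk.py
```

```text
time_s: 11.73
ee_pos: [0.4931, -0.3231, 0.1693]
eef_rot: [-3.141, 0.001, 1.234]
force: [-1.9, -2.4, -0.3]
grip_width: 0.0195
Mz 0.072 tau6 -1.755 turned 72.22
time_s: 11.9
ee_pos: [0.493, -0.3234, 0.1692]
eef_rot: [-3.14, 0.0, 1.091]
force: [-2.5, -1.7, 0.6]
grip_width: 0.0194
pos [ 0.493  -0.3234  0.1692] rpy [-1.799e+02  2.000e-02  6.250e+01] q [-0.64  0.52  1.53 -0.    1.09 -0.16] F [-2.5 -1.7  0.6] M [-0.47  0.66  0.04] w 0.0194
shift shares [ 0.042  0.003 -0.007] turn shares [-2.3000e-02 -1.3000e-02 -1.9875e+01]
Mz 0.04 tau6 -1.757 turned 80.4
```

```bash
python3 -m pendant '[{"rx":0,"ry":0,"rz":1,"tx":0.01,"ty":0,"tz":0,"grip":1},{"rx":0,"ry":0,"rz":1,"tx":0,"ty":0,"tz":0,"grip":1}]' 60
python3 chk.py | tail -1
python3 -m pendant '[{"rx":0,"ry":0,"rz":1,"tx":0.01,"ty":0,"tz":0,"grip":1},{"rx":0,"ry":0,"rz":1,"tx":0,"ty":0,"tz":0,"grip":1}]' 60
python3 chk.py
```

```text
time_s: 12.07
ee_pos: [0.4928, -0.3233, 0.1693]
eef_rot: [-3.139, 0.001, 0.948]
force: [-1.8, -1.1, -1.3]
grip_width: 0.0193
Mz 0.038 tau6 -1.732 turned 88.58
time_s: 12.23
ee_pos: [0.4927, -0.3232, 0.1692]
eef_rot: [-3.139, 0.003, 0.805]
force: [-1.5, -0.7, -1.4]
grip_width: 0.0195
pos [ 0.4927 -0.3232  0.1692] rpy [-1.7986e+02  1.5000e-01  4.6150e+01] q [-0.64  0.52  1.53 -0.    1.09  0.12] F [-1.5 -0.7 -1.4] M [-0.38  0.49  0.16] w 0.0195
shift shares [ 0.044 -0.001 -0.006] turn shares [ -0.058  -0.    -23.963]
Mz 0.159 tau6 -1.596 turned 96.75
```

Mz has risen to 0.16 N·m, so the taper may be biting. I'll use smaller steps.

```bash
python3 -m pendant '[{"rx":0,"ry":0,"rz":1,"tx":0.005,"ty":0,"tz":0,"grip":1}]' 60
python3 chk.py
```

```text
time_s: 12.32
ee_pos: [0.4927, -0.3231, 0.1692]
eef_rot: [-3.139, 0.003, 0.734]
force: [-1.7, -0.7, -1.4]
grip_width: 0.0197
pos [ 0.4927 -0.3231  0.1692] rpy [-179.85    0.19   42.07] q [-0.64  0.52  1.53 -0.    1.09  0.2 ] F [-1.7 -0.7 -1.4] M [-0.37  0.56  0.33] w 0.0197
shift shares [ 0.043 -0.002 -0.007] turn shares [-6.8000e-02  2.0000e-03 -2.4982e+01]
Mz 0.328 tau6 -1.499 turned 100.83
```

```bash
python3 -m pendant '[{"rx":0,"ry":0,"rz":1,"tx":0,"ty":0,"tz":0,"grip":1}]' 60
python3 chk.py
```

```text
time_s: 12.4
ee_pos: [0.4926, -0.3232, 0.1692]
eef_rot: [-3.139, 0.004, 0.663]
force: [-1.2, -0.3, -1.2]
grip_width: 0.0196
pos [ 0.4926 -0.3232  0.1692] rpy [-179.85    0.22   38.  ] q [-0.64  0.52  1.53 -0.    1.09  0.27] F [-1.2 -0.3 -1.2] M [-0.29  0.5   0.41] w 0.0196
shift shares [ 0.046 -0.004 -0.008] turn shares [-7.7000e-02  6.0000e-03 -2.5999e+01]
Mz 0.409 tau6 -1.423 turned 104.9
```

```bash
python3 -m pendant '[{"rx":0,"ry":0,"rz":1,"tx":0,"ty":0,"tz":0,"grip":1}]' 60
python3 chk.py|tail -1
python3 -m pendant '[{"rx":0,"ry":0,"rz":0,"tx":0,"ty":0,"tz":0,"grip":1}]' 60
python3 chk.py|tail -1
```

```text
time_s: 12.48
ee_pos: [0.4925, -0.3231, 0.1692]
eef_rot: [-3.139, 0.004, 0.592]
force: [-1.2, -0.5, -0.0]
grip_width: 0.0198
Mz 0.386 tau6 -1.364 turned 108.95
time_s: 12.57
ee_pos: [0.4924, -0.3231, 0.1692]
eef_rot: [-3.139, 0.005, 0.591]
force: [-0.4, -1.4, -0.8]
grip_width: 0.0195
Mz 0.348 tau6 1.982 turned 109.02
```

```bash
for i in 1 2 3 4; do python3 -m pendant '[{"rx":0,"ry":0,"rz":0,"tx":0,"ty":0,"tz":0,"grip":1}]' 60 >/dev/null
python3 chk.py|tail -1; done;  python3 -c "
from h import *
from station import ctrl
c=ctrl.camera('wrist');cv2.imwrite('pics/w9.png',cv2.resize(c['pixels'][150:300,170:340],None,fx=4,fy=4))
c=ctrl.camera('top');cv2.imwrite('pics/t9.png',cv2.resize(c['pixels'][175:275,165:290],None,fx=6,fy=6))"
```

```text
Mz 0.375 tau6 0.83 turned 108.82
Mz 0.359 tau6 0.555 turned 108.63
Mz 0.311 tau6 0.381 turned 108.49
Mz 0.322 tau6 0.32 turned 108.39
```

View pics/w9.png

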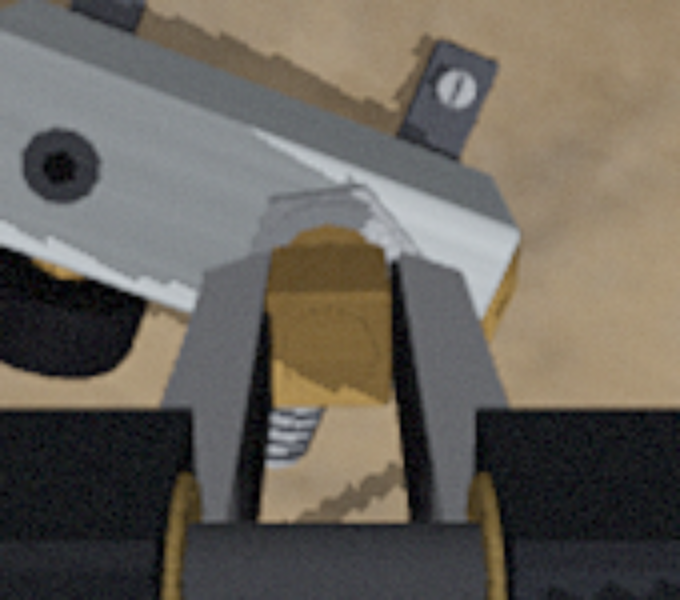

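Head and jaws still turn together, with the head at (330,345) in the crop and no visible slip. Torque is about 0.35–0.4 N·m, so a bit more.

```bash
python3 -m pendant '[{"rx":0,"ry":0,"rz":0.8,"tx":0,"ty":0,"tz":0,"grip":1}]' 60 >/dev/null
python3 chk.py|tail -1
python3 -m pendant '[{"rx":0,"ry":0,"rz":0.7,"tx":0,"ty":0,"tz":0,"grip":1}]' 60 >/dev/null
python3 chk.py|tail -1
```

```text
Mz 0.541 tau6 -2.096 turned 111.54
Mz 0.545 tau6 -0.758 turned 114.43
```

```bash
for i in 1 2 3; do python3 -m pendant '[{"rx":0,"ry":0,"rz":0.06,"tx":0,"ty":0,"tz":0,"grip":1}]' 60 >/dev/null
python3 chk.py|tail -1; done
```

```text
Mz 0.54 tau6 1.35 turned 114.76
Mz 0.467 tau6 0.694 turned 114.91
Mz 0.573 tau6 0.54 turned 115.08
```

```bash
python3 -m pendant '[{"rx":0,"ry":0,"rz":0.6,"tx":0,"ty":0,"tz":0,"grip":1}]' 60 >/dev/null
python3 chk.py|tail -1
for i in 1 2; do python3 -m pendant '[{"rx":0,"ry":0,"rz":0.05,"tx":0,"ty":0,"tz":0,"grip":1}]' 60 >/dev/null
python3 chk.py; done
```

```text
Mz 0.694 tau6 -1.22 turned 117.37
pos [ 0.4924 -0.3229  0.1692] rpy [-179.88    0.34   25.29] q [-0.64  0.52  1.53 -0.    1.09  0.49] F [-1.9 -0.2 -0.1] M [-0.25  0.46  0.67] w 0.0195
shift shares [ 0.046 -0.006 -0.008] turn shares [-1.0700e-01  2.3000e-02 -2.9177e+01]
Mz 0.67 tau6 1.291 turned 117.61
pos [ 0.4924 -0.3229  0.1692] rpy [-179.88    0.35   25.19] q [-0.64  0.52  1.53 -0.    1.09  0.49] F [-0.7 -0.5 -1.5] M [-0.27  0.41  0.59] w 0.0194
shift shares [ 0.045 -0.006 -0.008] turn shares [-1.0700e-01  2.4000e-02 -2.9202e+01]
Mz 0.59 tau6 0.729 turned 117.71
```

About 0.6 N·m held: snug and well below 1. Letting go and rising.

```bash
python3 -m pendant '[{"rx":0,"ry":0,"rz":0,"tx":0,"ty":0,"tz":0,"grip":0},{"rx":0,"ry":0,"rz":0,"tx":0,"ty":0,"tz":0,"grip":0},{"rx":0,"ry":0,"rz":0,"tx":0,"ty":0,"tz":0,"grip":0},{"rx":0,"ry":0,"rz":0,"tx":0,"ty":0,"tz":0,"grip":0},{"rx":0,"ry":0,"rz":0,"tx":0,"ty":0,"tz":0,"grip":0}]' 20
python3 -c "
from h import *
from station import ctrl
to(ctrl.get_obs(),.4926,-.3231,.0915,25)
c=ctrl.camera('wrist');cv2.imwrite('pics/w10.png',cv2.resize(c['pixels'][150:300,170:340],None,fx=4,fy=4))"
```

```text
time_s: 14.08
ee_pos: [0.4929, -0.3229, 0.1698]
eef_rot: [-3.14, 0.004, 0.441]
force: [0.2, 0.6, 0.1]
grip_width: 0.0467
pos [ 0.4929 -0.3229  0.1698] rpy [-179.93    0.22   25.29] q [-0.64  0.52  1.53 -0.    1.09  0.49] F [0.2 0.6 0.1] M [-0.05  0.16  0.02] w 0.0467
shift shares [-0.01   0.002  0.008] turn shares [-0.018  0.054  0.073]
```

View pics/w10.png

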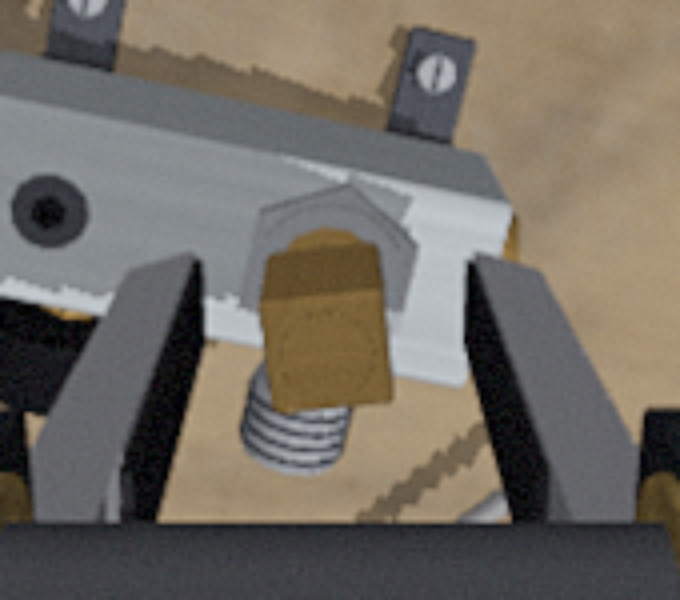

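The plug is free. The head at (327,345) in the crop sits about 6° behind the jaws, slip in the grip taken up under load. I rise and rotate back to the lever.

```bash
python3 -m pendant '[{"rx":0,"ry":0,"rz":0,"tx":0,"ty":0,"tz":-0.5,"grip":0},{"rx":0,"ry":0,"rz":0,"tx":0,"ty":0,"tz":-0.7,"grip":0},{"rx":0,"ry":0,"rz":0,"tx":0,"ty":0,"tz":-0.8,"grip":0},{"rx":0,"ry":0,"rz":-1,"tx":0,"ty":0,"tz":-0.2,"grip":0},{"rx":0,"ry":0,"rz":-1,"tx":0,"ty":0,"tz":0,"grip":0},{"rx":0,"ry":0,"rz":-1,"tx":0,"ty":0,"tz":0,"grip":0},{"rx":0,"ry":0,"rz":-1,"tx":0,"ty":0,"tz":0,"grip":0},{"rx":0,"ry":0,"rz":-1,"tx":0,"ty":0,"tz":0,"grip":0}]' 20
python3 -m pendant '[{"rx":0,"ry":0,"rz":-1,"tx":0,"ty":0,"tz":0,"grip":0},{"rx":0,"ry":0,"rz":-1,"tx":0,"ty":0,"tz":0,"grip":0},{"rx":0,"ry":0,"rz":-1,"tx":0,"ty":0,"tz":0,"grip":0},{"rx":0,"ry":0,"rz":-1,"tx":0,"ty":0,"tz":0,"grip":0},{"rx":0,"ry":0,"rz":-1,"tx":0,"ty":0,"tz":0,"grip":0},{"rx":0,"ry":0,"rz":-1,"tx":0,"ty":0,"tz":0,"grip":0},{"rx":0,"ry":0,"rz":-1,"tx":0,"ty":0,"tz":0,"grip":0},{"rx":0,"ry":0,"rz":-1,"tx":0,"ty":0,"tz":0,"grip":0}]'
python3 -m pendant '[{"rx":0,"ry":0,"rz":-1,"tx":0,"ty":0,"tz":0,"grip":0},{"rx":0,"ry":0,"rz":-1,"tx":0,"ty":0,"tz":0,"grip":0},{"rx":0,"ry":0,"rz":-1,"tx":0,"ty":0,"tz":0,"grip":0},{"rx":0,"ry":0,"rz":-1,"tx":0,"ty":0,"tz":0,"grip":0},{"rx":0,"ry":0,"rz":-1,"tx":0,"ty":0,"tz":0,"grip":0},{"rx":0,"ry":0,"rz":-1,"tx":0,"ty":0,"tz":0,"grip":0},{"rx":0,"ry":0,"rz":-1,"tx":0,"ty":0,"tz":0,"grip":0},{"rx":0,"ry":0,"rz":-1,"tx":0,"ty":0,"tz":0,"grip":0}]'
python3 -c "
from h import *
from station import ctrl
lev(ctrl.get_obs(),192.5)"
```

```text
time_s: 14.8
ee_pos: [0.4932, -0.3227, 0.2627]
eef_rot: [-3.139, 0.002, 0.803]
force: [-0.7, -0.2, -0.3]
grip_width: 0.047
time_s: 15.47
ee_pos: [0.4933, -0.3226, 0.2632]
eef_rot: [-3.14, 0.001, 1.391]
force: [-0.5, 0.9, 0.2]
grip_width: 0.0471
time_s: 16.13
ee_pos: [0.4934, -0.3225, 0.2634]
eef_rot: [-3.141, -0.0, 1.979]
force: [-0.2, 0.7, -0.2]
grip_width: 0.0471
arc angle -76.51 r 0.1051 yaw 113.41
pos [ 0.4934 -0.3225  0.2634] rpy [-1.7994e+02 -1.0000e-02  1.1341e+02] q [-0.64  0.42  1.45 -0.    1.27 -1.05] F [-0.2  0.7 -0.2] M [-0.04  0.03  0.02] w 0.0471
shift shares [ 2.873 -1.03   2.636] turn shares [-1.0000e-02 -1.2000e-02 -1.9771e+01]
```

```bash
python3 -m pendant '[{"rx":0,"ry":0,"rz":-1,"tx":0,"ty":0,"tz":0,"grip":0},{"rx":0,"ry":0,"rz":-1,"tx":0,"ty":0,"tz":0,"grip":0},{"rx":0,"ry":0,"rz":-1,"tx":0,"ty":0,"tz":0,"grip":0},{"rx":0,"ry":0,"rz":-1,"tx":0,"ty":0,"tz":0,"grip":0},{"rx":0,"ry":0,"rz":-1,"tx":0,"ty":0,"tz":0,"grip":0},{"rx":0,"ry":0,"rz":-1,"tx":0,"ty":0,"tz":0,"grip":0},{"rx":0,"ry":0,"rz":-1,"tx":0,"ty":0,"tz":0,"grip":0},{"rx":0,"ry":0,"rz":-1,"tx":0,"ty":0,"tz":0,"grip":0}]'
python3 -m pendant '[{"rx":0,"ry":0,"rz":-1,"tx":0,"ty":0,"tz":0,"grip":0},{"rx":0,"ry":0,"rz":-1,"tx":0,"ty":0,"tz":0,"grip":0},{"rx":0,"ry":0,"rz":-1,"tx":0,"ty":0,"tz":0,"grip":0},{"rx":0,"ry":0,"rz":-1,"tx":0,"ty":0,"tz":0,"grip":0},{"rx":0,"ry":0,"rz":-1,"tx":0,"ty":0,"tz":0,"grip":0},{"rx":0,"ry":0,"rz":-1,"tx":0,"ty":0,"tz":0,"grip":0}]'
python3 -c "
from h import *
from station import ctrl
lev(ctrl.get_obs(),192.5)"
```

```text
time_s: 16.8
ee_pos: [0.4935, -0.3224, 0.2636]
eef_rot: [-3.142, -0.0, 2.567]
force: [-0.3, 1.0, -1.5]
grip_width: 0.0469
time_s: 17.3
ee_pos: [0.4935, -0.3223, 0.2638]
eef_rot: [3.141, 0.001, 3.009]
force: [0.3, -0.8, -0.2]
grip_width: 0.0467
arc angle -76.44 r 0.105 yaw 172.38
pos [ 0.4935 -0.3223  0.2638] rpy [1.7999e+02 3.0000e-02 1.7238e+02] q [-0.64  0.42  1.45  0.    1.27 -2.08] F [ 0.3 -0.8 -0.2] M [-0.02 -0.01 -0.02] w 0.0467
shift shares [2.37  1.926 2.643] turn shares [ 1.000e-03  9.000e-03 -5.031e+00]
```

```bash
python3 -m pendant '[{"rx":0,"ry":0,"rz":0,"tx":0.8,"ty":0.64,"tz":0,"grip":0},{"rx":0,"ry":0,"rz":0,"tx":0.8,"ty":0.64,"tz":0.2,"grip":0},{"rx":0,"ry":0,"rz":0,"tx":0.77,"ty":0.64,"tz":0.3,"grip":0},{"rx":0,"ry":0,"rz":-1,"tx":0,"ty":0,"tz":0.3,"grip":0},{"rx":0,"ry":0,"rz":-1,"tx":0,"ty":0,"tz":0.3,"grip":0},{"rx":0,"ry":0,"rz":-1,"tx":0,"ty":0,"tz":0.3,"grip":0},{"rx":0,"ry":0,"rz":-1,"tx":0,"ty":0,"tz":0.2,"grip":0},{"rx":0,"ry":0,"rz":-0.9,"tx":0,"ty":0,"tz":0,"grip":0}]'
python3 -c "
from h import *
from station import ctrl
lev(ctrl.get_obs(),192.5)
c=ctrl.camera('wrist');cv2.imwrite('pics/w11.png',c['pixels'])"
```

```text
time_s: 17.97
ee_pos: [0.4045, -0.2293, 0.1946]
eef_rot: [3.139, -0.001, -2.914]
force: [-0.7, 1.3, -0.1]
grip_width: 0.0471
arc angle -172.04 r 0.0651 yaw -166.96
pos [ 0.4045 -0.2293  0.1946] rpy [ 1.7986e+02 -4.0000e-02 -1.6696e+02] q [-0.6   0.24  1.87  0.    1.03 -2.39] F [-0.7  1.3 -0.1] M [ 0.03  0.02 -0.02] w 0.0471
shift shares [-0.109 -0.132  0.916] turn shares [ 0.035 -0.01   0.134]
```

View pics/w11.png

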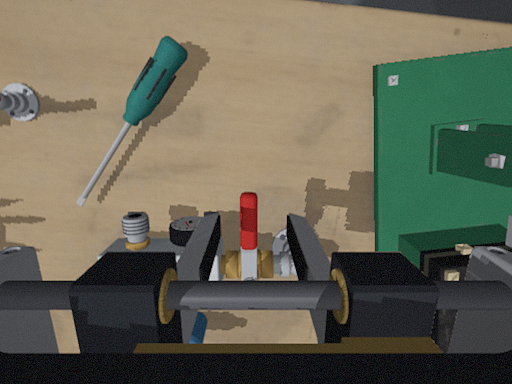

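The sleeve at (249,195)–(249,247) sits slightly left of the finger centre. I correct by ty −0.13 and go down.

```bash
python3 -m pendant '[{"rx":0,"ry":0,"rz":0.1,"tx":-0.1,"ty":-0.13,"tz":0.2,"grip":0},{"rx":0,"ry":0,"rz":0,"tx":0,"ty":0,"tz":0.35,"grip":0},{"rx":0,"ry":0,"rz":0,"tx":0,"ty":0,"tz":0.3,"grip":0},{"rx":0,"ry":0,"rz":0,"tx":0,"ty":0,"tz":0,"grip":0}]'
python3 -c "
from h import *
from station import ctrl
lev(ctrl.get_obs(),192.5)
c=ctrl.camera('wrist');cv2.imwrite('pics/w12.png',c['pixels'])"
```

```text
time_s: 18.35
ee_pos: [0.4107, -0.2341, 0.1617]
eef_rot: [-3.141, 0.002, -2.922]
force: [-0.1, -0.1, -0.2]
grip_width: 0.0471
arc angle -166.63 r 0.0599 yaw -167.41
pos [ 0.4107 -0.2341  0.1617] rpy [-1.7997e+02  1.4000e-01 -1.6741e+02] q [-0.6   0.31  1.88  0.    0.96 -2.39] F [-0.1 -0.1 -0.2] M [ 0.05  0.04 -0.04] w 0.0471
shift shares [0.016 0.023 0.091] turn shares [-0.008  0.035  0.023]
```

View pics/w12.png

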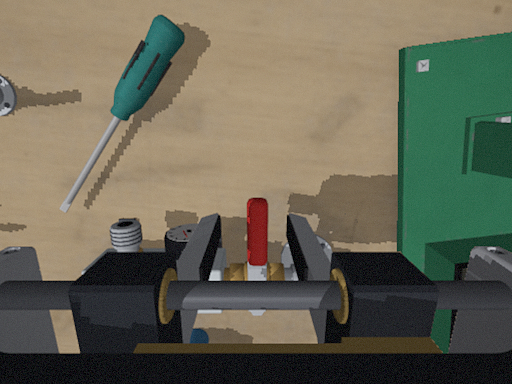

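The sleeve at (257,200)–(257,264) lies between the fingers. Close on it.

```bash
python3 -m pendant '[{"rx":0,"ry":0,"rz":0,"tx":0.015,"ty":0.03,"tz":0.07,"grip":0.6},{"rx":0,"ry":0,"rz":0,"tx":0,"ty":0,"tz":0,"grip":1},{"rx":0,"ry":0,"rz":0,"tx":0,"ty":0,"tz":0,"grip":1},{"rx":0,"ry":0,"rz":0,"tx":0,"ty":0,"tz":0,"grip":1},{"rx":0,"ry":0,"rz":0,"tx":0,"ty":0,"tz":0,"grip":1},{"rx":0,"ry":0,"rz":0,"tx":0,"ty":0,"tz":0,"grip":1},{"rx":0,"ry":0,"rz":0,"tx":0,"ty":0,"tz":0,"grip":1}]' 12
python3 -c "
from h import *
from station import ctrl
lev(ctrl.get_obs(),192.5)"
```

```text
time_s: 18.98
ee_pos: [0.4103, -0.2315, 0.1624]
eef_rot: [3.14, 0.005, -2.924]
force: [0.2, -3.6, -2.7]
grip_width: 0.0138
arc angle -169.22 r 0.0597 yaw -167.55
pos [ 0.4103 -0.2315  0.1624] rpy [ 179.88    0.26 -167.55] q [-0.59  0.3   1.88  0.01  0.96 -2.38] F [ 0.2 -3.6 -2.7] M [-0.52  0.02 -0.05] w 0.0138
shift shares [ 0.021 -0.045  0.11 ] turn shares [ 0.029  0.066 -0.012]
```

```bash
python3 -m pendant '[{"rx":0,"ry":0,"rz":1,"tx":-0.002,"ty":0.107,"tz":0.02,"grip":1},{"rx":0,"ry":0,"rz":1,"tx":-0.002,"ty":0.107,"tz":0.02,"grip":1},{"rx":0,"ry":0,"rz":1,"tx":-0.004,"ty":0.107,"tz":0,"grip":1},{"rx":0,"ry":0,"rz":1,"tx":-0.004,"ty":0.107,"tz":0,"grip":1},{"rx":0,"ry":0,"rz":1,"tx":-0.004,"ty":0.107,"tz":0,"grip":1},{"rx":0,"ry":0,"rz":1,"tx":-0.004,"ty":0.107,"tz":0,"grip":1},{"rx":0,"ry":0,"rz":1,"tx":-0.004,"ty":0.107,"tz":0,"grip":1}]' 12
python3 -c "
from h import *
from station import ctrl
lev(ctrl.get_obs(),150)"
```

```text
time_s: 19.57
ee_pos: [0.411, -0.2018, 0.1624]
eef_rot: [3.14, 0.005, 2.85]
force: [2.3, -0.6, -3.8]
grip_width: 0.0138
arc angle 162.28 r 0.0608 yaw 163.32
pos [ 0.411  -0.2018  0.1624] rpy [179.9    0.28 163.32] q [-0.54  0.28  1.92  0.    0.95 -1.82] F [ 2.3 -0.6 -3.8] M [-0.08 -0.37  0.09] w 0.0138
shift shares [-0.047  0.321  0.112] turn shares [0.032 0.067 3.33 ]
```

```bash
python3 -m pendant '[{"rx":0,"ry":0,"rz":1,"tx":-0.004,"ty":0.107,"tz":0,"grip":1},{"rx":0,"ry":0,"rz":1,"tx":-0.004,"ty":0.107,"tz":0,"grip":1},{"rx":0,"ry":0,"rz":1,"tx":-0.004,"ty":0.107,"tz":0,"grip":1},{"rx":0,"ry":0,"rz":1,"tx":-0.004,"ty":0.107,"tz":0,"grip":1},{"rx":0,"ry":0,"rz":1,"tx":-0.004,"ty":0.107,"tz":0,"grip":1},{"rx":0,"ry":0,"rz":1,"tx":-0.004,"ty":0.107,"tz":0,"grip":1},{"rx":0,"ry":0,"rz":1,"tx":-0.004,"ty":0.107,"tz":0,"grip":1},{"rx":0,"ry":0,"rz":1,"tx":-0.004,"ty":0.107,"tz":0,"grip":1}]' 12
python3 -c "
from h import *
from station import ctrl
lev(ctrl.get_obs(),110)"
```

```text
time_s: 20.23
ee_pos: [0.4299, -0.1724, 0.1624]
eef_rot: [3.139, 0.004, 2.263]
force: [1.1, -0.8, -3.0]
grip_width: 0.0137
arc angle 129.18 r 0.0618 yaw 129.69
pos [ 0.4299 -0.1724  0.1624] rpy [179.84   0.23 129.69] q [-0.46  0.29  1.9   0.    0.95 -1.15] F [ 1.1 -0.8 -3. ] M [-0.28 -0.12  0.09] w 0.0137
shift shares [-0.12   0.496  0.113] turn shares [0.051 0.05  4.921]
```

```bash
python3 -m pendant '[{"rx":0,"ry":0,"rz":1,"tx":-0.01,"ty":0.107,"tz":0,"grip":1},{"rx":0,"ry":0,"rz":1,"tx":-0.01,"ty":0.107,"tz":0,"grip":1},{"rx":0,"ry":0,"rz":1,"tx":-0.004,"ty":0.107,"tz":0,"grip":1},{"rx":0,"ry":0,"rz":1,"tx":-0.004,"ty":0.107,"tz":0,"grip":1},{"rx":0,"ry":0,"rz":1,"tx":-0.004,"ty":0.107,"tz":0,"grip":1},{"rx":0,"ry":0,"rz":0.8,"tx":-0.004,"ty":0.1,"tz":0,"grip":1}]' 12
python3 -c "
from h import *
from station import ctrl
lev(ctrl.get_obs(),102.6)"
```

```text
time_s: 20.73
ee_pos: [0.4529, -0.1603, 0.1624]
eef_rot: [3.139, 0.002, 1.837]
force: [-0.1, -0.7, -1.7]
grip_width: 0.0139
arc angle 104.96 r 0.0621 yaw 105.27
pos [ 0.4529 -0.1603  0.1624] rpy [1.7988e+02 1.0000e-01 1.0527e+02] q [-0.42  0.32  1.85 -0.    0.96 -0.68] F [-0.1 -0.7 -1.7] M [-0.28  0.3   0.06] w 0.0139
shift shares [-0.042  0.062  0.111] turn shares [0.031 0.025 0.667]
```

```bash
python3 -m pendant '[{"rx":0,"ry":0,"rz":0.6,"tx":-0.004,"ty":0.08,"tz":0,"grip":1},{"rx":0,"ry":0,"rz":0.1,"tx":0,"ty":0.05,"tz":0,"grip":1}]' 12
python3 -c "
from h import *
from station import ctrl
lev(ctrl.get_obs(),102.6)"
```

```text
time_s: 20.9
ee_pos: [0.4567, -0.1593, 0.1621]
eef_rot: [-3.138, 0.001, 1.783]
force: [-22.8, -8.2, 11.2]
grip_width: 0.0144
arc angle 101.32 r 0.0622 yaw 102.16
pos [ 0.4567 -0.1593  0.1621] rpy [-1.7979e+02  4.0000e-02  1.0216e+02] q [-0.41  0.33  1.84 -0.    0.97 -0.62] F [-22.8  -8.2  11.2] M [-1.61  4.4   0.  ] w 0.0144
shift shares [-0.043 -0.034  0.102] turn shares [-0.054  0.009 -0.109]
```

The open stop is reached, with 24 N at the sleeve. Let go, rise and check.

```bash
python3 -m pendant '[{"rx":0,"ry":0,"rz":0,"tx":0,"ty":0,"tz":0,"grip":1},{"rx":0,"ry":0,"rz":0,"tx":0,"ty":0,"tz":0,"grip":0.2},{"rx":0,"ry":0,"rz":0,"tx":0,"ty":0,"tz":0,"grip":0.2},{"rx":0,"ry":0,"rz":0,"tx":0,"ty":0,"tz":0,"grip":0.2},{"rx":0,"ry":0,"rz":0,"tx":0,"ty":0,"tz":0,"grip":0.2},{"rx":0,"ry":0,"rz":0,"tx":0,"ty":0,"tz":-0.4,"grip":0.2},{"rx":0,"ry":0,"rz":0,"tx":0,"ty":0,"tz":-0.7,"grip":0.2},{"rx":0,"ry":0,"rz":0,"tx":0,"ty":0,"tz":-0.8,"grip":0.2}]' 12
python3 -m pendant '[{"rx":0,"ry":0,"rz":0,"tx":0,"ty":0,"tz":-0.8,"grip":0.2},{"rx":0,"ry":0,"rz":0,"tx":0,"ty":0,"tz":-0.5,"grip":0.2},{"rx":0,"ry":0,"rz":0,"tx":0,"ty":-0.8,"tz":0,"grip":0.2},{"rx":0,"ry":0,"rz":0,"tx":0,"ty":-0.8,"tz":0,"grip":0.2},{"rx":0,"ry":0,"rz":0,"tx":0,"ty":-0.6,"tz":0,"grip":0.2},{"rx":0,"ry":0,"rz":0,"tx":0.5,"ty":0,"tz":0,"grip":0.2},{"rx":0,"ry":0,"rz":0,"tx":0,"ty":0,"tz":0,"grip":0.2}]' 12
python3 -c "
from h import *
from station import ctrl
c=ctrl.camera('top');cv2.imwrite('pics/t13.png',cv2.resize(c['pixels'][175:275,165:290],None,fx=6,fy=6,interpolation=cv2.INTER_CUBIC))
c=ctrl.camera('scene');cv2.imwrite('pics/s13f.png',c['pixels']);cv2.imwrite('pics/s13.png',cv2.resize(c['pixels'][155:255,165:295],None,fx=6,fy=6,interpolation=cv2.INTER_CUBIC))
"
```

```text
time_s: 21.57
ee_pos: [0.4552, -0.1587, 0.2356]
eef_rot: [-3.129, -0.005, 1.783]
force: [-0.1, 0.2, 0.0]
grip_width: 0.0376
time_s: 22.15
ee_pos: [0.3632, -0.1583, 0.298]
eef_rot: [-3.14, 0.003, 1.783]
force: [0.5, 0.6, 0.1]
grip_width: 0.0379
```

View pics/t13.png

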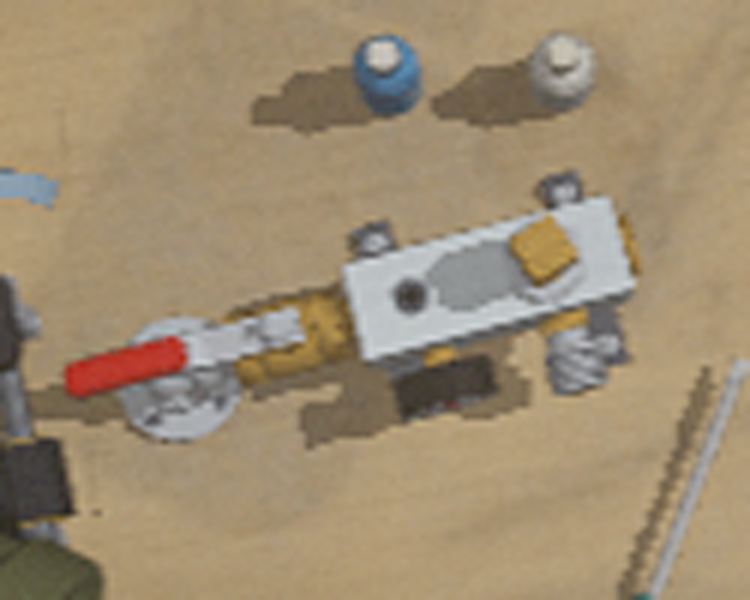

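View pics/s13.png

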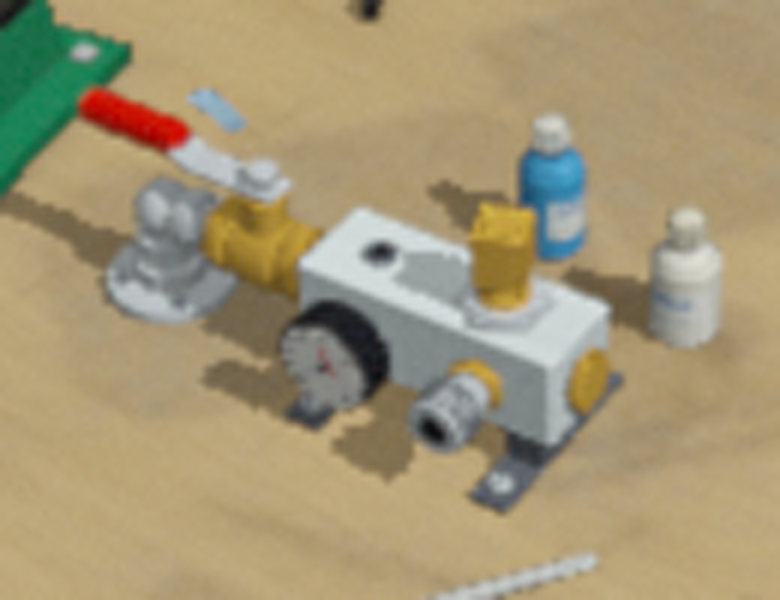

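View pics/s13f.png

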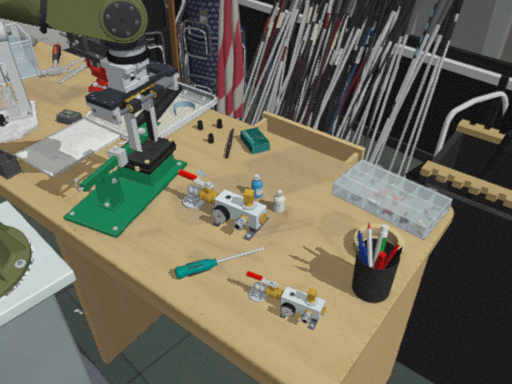

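Run:
```python
from h import *
from station import ctrl
C={n:ctrl.camera(n) for n in("top","scene")}
z=lambda L,o:(np.array(L,float)+.5)/6-.5+np.array(o)
st=np.array([.4689,-.2203])
for n,L,o in(("top",[(67,382),(186,353),(126,367)],(165,175)),("scene",[(82,102),(187,134),(135,118)],(165,155))):
    w=np.array([back(C[n],u,.080) for u in z(L,o)]); d=w[2,:2]-st; print(n,w[2],np.linalg.norm(d),np.degrees(np.arctan2(d[1],d[0]))-102.6)
for n,L,o in(("top",[(544,215),(580,250),(543,286),(509,250)],(165,175)),):
    w=np.array([back(C[n],u,.0965) for u in z(L,o)]); print(n,w.mean(0),[np.degrees(np.arctan2(*(w[(i+1)%4]-w[i])[1::-1])).round(1)%90 for i in range(4)])
```

```text
top [ 0.45459804 -0.16201441  0.08      ] 0.060014628652922106 1.1866907937747015
scene [ 0.45434399 -0.16295348  0.08      ] 0.05916503403978505 1.6423528553357016
top [ 0.49057293 -0.32294805  0.0965    ] [np.float64(43.099999999999994), np.float64(42.099999999999994), np.float64(40.8), np.float64(43.0)]
```

Run:
```python
from h import *
from station import ctrl
ims=[]
for n,o in(("top",(240,200)),("scene",(235,180))):
    c=ctrl.camera(n)
    for th in (31,42):
        im=cv2.resize(c["pixels"][o[1]:o[1]+32,o[0]:o[0]+32],None,fx=12,fy=12,interpolation=cv2.INTER_CUBIC)
        a=np.radians(th);R=np.array([[np.cos(a),-np.sin(a)],[np.sin(a),np.cos(a)]])
        ctr={"top":(.4906,-.3229),"scene":(.4922,-.3233)}[n]
        P=np.array([(1,1),(-1,1),(-1,-1),(1,-1)])*.01@R.T+np.array(ctr)
        uv=((proj(c,np.c_[P,np.full(4,.0965)])-o+.5)*12-.5).round().astype(np.int32)
        cv2.polylines(im,[uv],True,(0,0,255),1); ims.append(im)
cv2.imwrite("pics/cmp.png",cv2.resize(np.vstack([np.hstack(ims[:2]),np.hstack(ims[2:])]),(600,600)))
```

```text
(no output)
```

View pics/cmp.png

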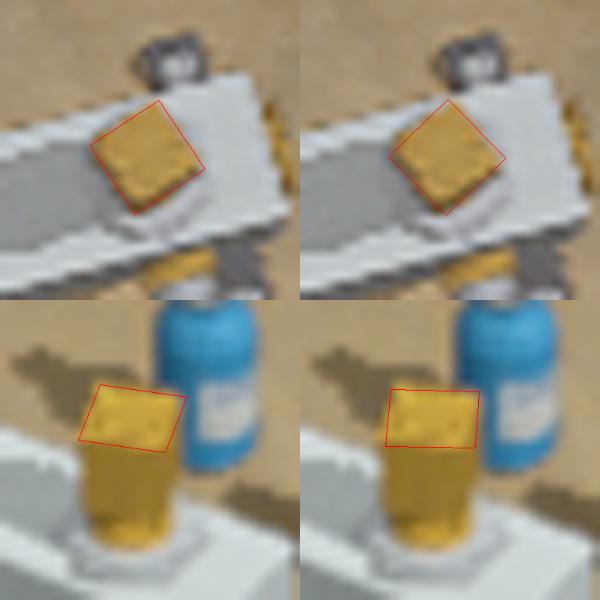

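The lever reads 1.2–1.6° from fully open, which is within the measuring error. It met the stop at 24 N and the tool was at 102.2°, against 102.6° expected. The plug is turned and free, the screwdriver and bottles haven't moved, and nothing is touching the robot. Handing in.

```bash
python3 -c "
from station import ctrl
o=ctrl.get_obs();print(o['time_s'],o['force'],o['ee_pos'])
print(ctrl.hand_in())"
```

```text
22.45 [-0.31461553  0.97131797 -0.58766664] [ 0.36480438 -0.15969767  0.29740346]
the job is handed in; nothing more can be done
None
```

I shut the valve, tightened the plug to about 0.6 N·m, let go of it, opened the valve again and handed the job in at 22.5 s. No verdict is reported.

- **Valve shut:** I turned the lever until it met the shut stop at about 25 N. The top view then read 192.4° and the scene view about 194°, against 192.6° expected. The lever had started about 6° short of fully open.
- **Plug:** The jaws turned about 118° clockwise. The wrist moment stayed near 0.04 N·m, rose from about 95°, and held at 0.59–0.67 N·m, with a highest reading of 0.69. I then released the plug and rose clear before going back to the valve.
- **Valve opened:** I turned the lever back until it met the open stop at 24 N, with the tool at 102.2° against 102.6° expected.
- **Robot and loose items:** The tool is clear of everything, with force readings near zero. The screwdriver and both bottles show no visible movement.

Three checks did not agree exactly:
- **Lever angle:** After release the cameras read the lever 1.2–1.6° short of fully open. That is about the measuring error, so I did not push it again.
- **Plug turn:** The head slipped about 6° in the jaws under load, and the final head angle came out at 31° from the wrist camera against about 36–42° from the top view. I relied on the measured torque rather than the angle.
- **Plug torque:** It is a little above the half newton metre asked for, but well under the 1 N·m limit.

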